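# Fix a smear with spray and shut it in the latched slide case

### The arm

A 7-joint arm with a two-finger parallel gripper is mounted at the origin on a cart in front of the work surface, level with it; the furniture and walls round the work are solid. World frame = base frame: x ahead of the robot, y to its left, z up, the work surface at z = 0. Lengths are in m, angles in rad, forces in N, time in s.
With the tool pointing down it reaches from about 0.425 to 0.875 m from the base axis. Payload 4.7 kg.
Tool frame: the origin (TCP) lies on the centre line of the jaws, within the pads' length; the fingertips stand 19 mm ahead of it and the grasp point (between the pads) is the TCP; z points along the fingers, y is the line along which they close (so a half turn about z gives the same grasp; the last joint's range is limited). The gripper opens to 87 mm and grips with 3 to 60 N. Pads are 19 mm wide; open, the fingers measure 117 mm over their backs; the gripper's body (75 mm by 190 mm) begins 51 mm behind the grasp point.
Start: joints at [1.289, 0.321, -0.07, 1.45, 0.023, 1.371, -0.057], TCP at [0.189, -0.622, 0.203] pointing down, gripper open.
Joint ranges: [-2.86, 2.86], [-0.3, 2.09], [-1.38, 1.24], [0.06, 2.45], [-1.56, 4.7], [0.09, 2.05], [-2.69, 2.69]. Speed limits (rad/s): [2.57, 2.57, 3.14, 3.14, 3.14, 3.14, 3.14].

### API

Orientations are given as a unit quaternion [x, y, z, w].
In Python, from rig import bot gives the robot as it stands. The module is installed in compiled form; this text tells all that it offers.
- The arm moves only by the tool servo_tool, never from a script. Its argument "commands" is a list of rows, each an object of numbers: "dx", "dy", "dz": the shift along the tool's x, y, z in mm; "ax", "ay", "az": the turn, a rotation vector about the tool's x, y, z in degrees; "claw": the finger opening in mm, from 0 to 87. In form: [{"dx": .., "dy": .., "dz": .., "ax": .., "ay": .., "az": .., "claw": ..}, ...]. A call has exactly 8 rows; each row shifts and turns the commanded pose from where the row before left it, along the tool's axes as they then stand; what a row does not reach is not made up. A row lasts 1/8 s, in which the tool goes at most 62.5 mm and 10.7 degrees, less where a joint would pass 70% of its speed; a pose out of reach is approached as far as the arm can. A call with a gripper value outside its range is refused whole. The fingers move at their own pace and stop on an object; "grip_force" is the grip in N (left out, the last holds). Time passes only in rows, so rows that do not move let the fingers close, or fill a call up. It gives the time, the measured TCP pose, the force, the opening and the grip force at its end, in the units of the state.
- bot.get_obs(): the state, without advancing time (a new reading comes with each control period).
- bot.snapshot(name): name is "side" or "top"; returns a dict with "frame" (384x512x3 uint8, blue, green, red), "K" (3x3 intrinsics, pixels), "rvec" (rotation vector, rad) and "tvec" (3), from world to camera coordinates, as OpenCV has them. Camera axes: x right, y down, z forward; pixel columns grow to the right and rows downward; lengths in m; the calibration is good to about 2 mm. A picture is of the moment at which its call begins. There is no depth.
- bot.hand_in(): hands the job in; it is judged then, once.
The state is a dict: "t": time; "qpos": joint angles; "qvel": joint speeds; "joint_efforts": joint torques, N m; "eef_pos": TCP position; "eef_rot": TCP orientation; "force": force on the tool from outside, world axes, zero at the start; "moment": the same for the moment, N m; "finger_gap": finger opening in m; "finger_force": force on a finger pad.
Only numpy, scipy, OpenCV 4.12 (cv2) and the standard library are available. Lean on these libraries where they do the work, as an engineer would, in place of code of your own. Each camera call takes 0.05 s, during which the arm holds its last target. There are 200 camera calls.

### The job

Pull the paddle latch in the lid of the slide case and, still pulling it, swing the lid right up so that it stands open. Then fix the fresh smear: with the yellow slide tray still lying in front of the spray bottle, press the white spray cap fully down and let it spring back, then carry the tray level into its bed in the case, flat between the black corner stops. Shut the lid until it latches, with the paddle back flush, and leave the other things on the desk where they are.

Things in the scene. Friction and masses are not known exactly. Their poses are not given: they have to be found in the camera images.
- transport_case: slide case fixed to the desk: light grey shell 180 (x) x 220 (y) x 62 mm high, 4 mm walls, inner floor 8 mm above the desk; dark blue lid 30 mm high (its top 92.5 mm above the desk). Origin: centre of underside; x from its front (latch, towards the robot) to its back (hinges), z up. Inside: tray bed front left, black slide rack front right (40 mm high), foam along the back (44 mm high)
- case_lid (a joint): lid angle, rad: 0 shut, 1.75 fully open. Hinge along the case's y at the top of its back wall; the front edge rises and swings away from the robot. Stiff hinge (0.55 N m friction; lid 0.4 kg): the lid stays where it is left. Locked at 0 by the latch at the start (about 0.015 rad of play). Shut it by pushing its outer face back over and down
- latch_paddle (a joint): paddle angle relative to the lid, rad: 0 flush, 0.55 pulled to its stop; the latch lets go from about 0.35. A spring (0.04 to 0.15 N m) returns it. Lift its front edge and keep lifting: the same pull raises the lid once the latch lets go. Slam latch: pressing the lid's top down near its front edge with 8 to 20 N snaps it shut, the paddle flicking up and back
- lid_hinge (a point): middle of the hinge line, at the back of the case, 62.5 mm above the desk; turns with the lid. With the lid shut its axes are the case's; the lid reaches 180 mm from it to the front edge (-x)
- lid_front (a point): on the lid's front edge at its outer (top) face, on the plain blue panel 75 mm left of the middle: 180 mm from the hinge line along the lid, 30 mm above the rim plane; turns with the lid
- paddle_grip (a point): grip point in the middle of the pale aluminium paddle (34 mm wide in y, 12 thick, 50 long), 14 mm behind its free front edge, 40 mm in front of its pivot, 158 mm in front of the hinge and 24 mm above it when shut. Top flush with the lid. The black pocket leaves 28 mm beside each side, is 20 mm deep and open in front: grip the sides from above; it can pivot about y in the grip. Turns with it
- spray_stand: white fixative bottle with a teal label clamped on a steel base plate 210 (x) x 104 (y) x 4 mm, fixed to the desk. Origin: centre of the plate's underside; the bottle (54 mm diameter) stands at x = +58 mm, the nozzle points to -x over a dark mat whose top is 6 mm above the desk
- spray_head (a joint): how far the white spray cap is pressed down, in m: 0 up, 0.010 fully down. A spring pushes it up, 2 N at the top and 6 N fully down.
- spray_top (a point): centre of the top of the white spray cap (30 mm diameter, 167 mm above the desk when up); moves with it.
- spray_spot (a point): middle of the place on the mat at which the nozzle points, on the mat's top.
- slide_tray: yellow slide tray, 88 (x, long) x 44 (y) x 18 mm high, 60 g, with a glass slide and a pink smear in it. Origin: centre of its underside; z up. Grip it across its 44 mm width by the two side rails (78 mm long, 18 mm high, 4 mm thick). It starts on the mat near spray_spot, its long side roughly along the stand's x axis. Either end may face the front of the case.
- tray_bed (a point): centre of the tray's bed on the inner floor of the case, 8 mm above the desk; turns with the case. Four black corner stops, 9 mm high, leave the tray 4 mm of room on every side; its long side lies along the case's x. The sides are open for 68 mm between the stops; 24 mm or more is free beside the tray for fingers
- spare_eyepiece: black microscope eyepiece standing on the desk, 39 mm diameter, 46 mm high, origin under its centre; leave it alone
- dropper_bottle: amber dropper bottle, 29 mm diameter, 102 mm high, origin under its centre; leave it alone
- oil_bottle: cream bottle with blue cap, 35 mm diameter, 66 mm high, origin under its centre; leave it alone
- tally_counter: chrome hand tally counter, 23x74x54 mm, origin under its centre; leave it alone
- eraser: blue and white eraser, 19x44x12 mm, origin under its centre; leave it alone
- pen_click: black pen, 12x145x9 mm, origin under its centre; leave it alone

How it is judged:
On the way, in this order (a step that is already met when the one before it is completed fails the run):
1. the latch is tripped and the lid stands open, beyond 1.1 rad (63 deg) (value of joint case_lid above 1.1 rad), for 0.2 s.
2. the spray cap is pressed down by more than 7.5 of its 10 mm while the tray lies within 35 mm of the spray spot (value of joint spray_head above 0.0075 m and distance between slide_tray and spray_spot below 0.035 m), for 0.1 s.
3. the cap is up again and the tray lies flat in its bed in the case, let go (value of joint spray_head below 0.002 m and horizontal distance between slide_tray and tray_bed below 0.009 m and z of slide_tray in the frame of tray_bed below 0.004 m and angle between the x axis of slide_tray and the x axis of tray_bed, either way round below 0.15 rad and angle between slide_tray's own z axis and vertical below 0.06 rad and contact force between the fingers and slide_tray below 0.2 N), for 0.2 s.
At the end, for the whole second after the job is handed in: Lid shut (below 0.03 rad) and latched, paddle flush (below 0.08 rad), spray cap up (below 2 mm); the tray lies still and flat in its bed: centre within 9 mm of the bed centre, under 4 mm above its floor, tilt below 0.06 rad, long side within 0.15 rad of the case x axis (value of joint case_lid below 0.03 rad and value of joint latch_paddle below 0.08 rad and value of joint spray_head below 0.002 m and horizontal distance between slide_tray and tray_bed below 0.009 m and z of slide_tray in the frame of tray_bed below 0.004 m and angle between the x axis of slide_tray and the x axis of tray_bed, either way round below 0.15 rad and angle between slide_tray's own z axis and vertical below 0.06 rad and linear speed of slide_tray below 0.02 m/s); the robot touches nothing.
It fails at once if the wet slide tray is tilted by more than 0.5 rad (angle between slide_tray's own z axis and vertical above 0.5 rad).
It fails at once if a bystander is shifted by more than 40 mm (distance of any of spare_eyepiece, dropper_bottle, oil_bottle, tally_counter, eraser, pen_click from where it was at the start of the episode above 0.04 m).
It fails at once if an upright bystander is tipped over (angle between any of spare_eyepiece, dropper_bottle, oil_bottle, tally_counter's own z axis and vertical above 0.6 rad).
It also fails if it takes over 72 s, if anything falls off the work surface, if the arm or the gripper's body presses on something with over 40 N, if the wrist force passes 120 N, or if a joint passes its speed limit or range.

## Working session

There is one attempt and no reset: what is moved stays moved. The work goes in short steps, Python scripts to look and compute and a tool call to move; the robot and the scene stay as the last step left them, time stands still between calls to the robot, and variables do not carry over. Pictures are saved under pics/ and viewed, at most 10 in all, crops included, and the job is handed in when it is done.

Besides the shell and the picture viewer there is one more tool, called after "Call:" as name(argument=value, ...), one argument or row to a line, values as JSON. servo_tool: Moves the arm, as the interface text tells. Its arguments: {"type":"object","properties":{"commands":{"type":"array","items":{"type":"object","properties":{"dx":{"type":"number"},"dy":{"type":"number"},"dz":{"type":"number"},"ax":{"type":"number"},"ay":{"type":"number"},"az":{"type":"number"},"claw":{"type":"number"}}}},"grip_force":{"type":"number"}},"required":["commands"]}

```bash
mkdir -p pics; cat > h.py <<'E'
import numpy as np, cv2, json
from scipy.spatial.transform import Rotation as R
from rig import bot
def snap(n,fn,crop=None,s=1.5):
    d=bot.snapshot(n); im=d["frame"]; np.savez(f"{n}.npz",K=d["K"],rvec=d["rvec"],tvec=d["tvec"]); 
    if crop: x0,y0,x1,y1=crop; im=im[y0:y1,x0:x1]
    cv2.imwrite("pics/"+fn,cv2.resize(im,None,fx=s,fy=s,interpolation=cv2.INTER_CUBIC)); cv2.imwrite(f"raw_{n}.png",d["frame"])
def cam(n):
    d=np.load(f"{n}.npz"); return d["K"],d["rvec"].ravel(),d["tvec"].ravel()
def pix(n,p):
    K,r,t=cam(n); return cv2.projectPoints(np.array(p,float).reshape(-1,3),r,t,K,None)[0].reshape(-1,2)
def at_z(n,uv,z):
    K,r,t=cam(n); Rm=R.from_rotvec(r).as_matrix(); c=-Rm.T@t
    d=Rm.T@np.linalg.inv(K)@np.array([uv[0],uv[1],1.]); return c+d*(z-c[2])/d[2]
def move(target,down_yaw=None):
    """shift to target in tool axes mm"""
    o=bot.get_obs(); Rt=R.from_quat(o["eef_rot"]); return 1000*Rt.inv().apply(np.array(target)-o["eef_pos"])
E
python3 - <<'E'
from h import *
snap("top","top0.png"); snap("side","side0.png")
o=bot.get_obs(); print({k:np.round(v,3) for k,v in o.items()}); print(R.from_quat(o["eef_rot"]).as_matrix().round(3))
for n in("top","side"):
    K,r,t=cam(n); print(n,K.round(1).tolist(),(-R.from_rotvec(r).as_matrix().T@t).round(3))
E
```

```text
{'t': np.float64(0.1), 'qpos': array([ 1.289,  0.322, -0.07 ,  1.452,  0.023,  1.371, -0.057]), 'qvel': array([-0.   , -0.003,  0.   , -0.003, -0.001,  0.001, -0.002]), 'joint_efforts': array([ 0.0000e+00, -4.9257e+01, -4.0500e-01, -3.1340e+01, -6.4000e-02,
        3.9000e-02, -0.0000e+00]), 'eef_pos': array([ 0.189, -0.621,  0.202]), 'eef_rot': array([ 0.989,  0.147, -0.   , -0.001]), 'force': array([ 0.294, -1.086,  0.087]), 'moment': array([-0.019,  0.019, -0.011]), 'finger_force': np.float64(0.0), 'finger_gap': np.float64(0.087)}
[[ 0.957  0.292 -0.001]
 [ 0.292 -0.957  0.002]
 [-0.    -0.002 -1.   ]]
top [[416.7, 0.0, 263.5], [0.0, 416.7, 193.4], [0.0, 0.0, 1.0]] [0.325 0.104 1.311]
side [[473.9, 0.0, 251.3], [0.0, 473.9, 190.9], [0.0, 0.0, 1.0]] [0.092 1.29  0.966]
```

```bash
ls pics; ls
```

```text
side0.png
top0.png
h.py
pics
raw_side.png
raw_top.png
side.npz
top.npz
```

View pics/top0.png

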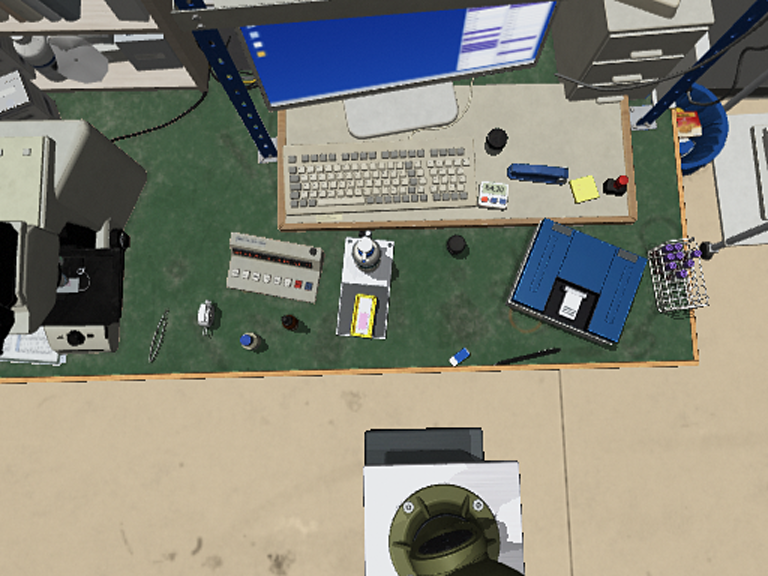

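View pics/side0.png

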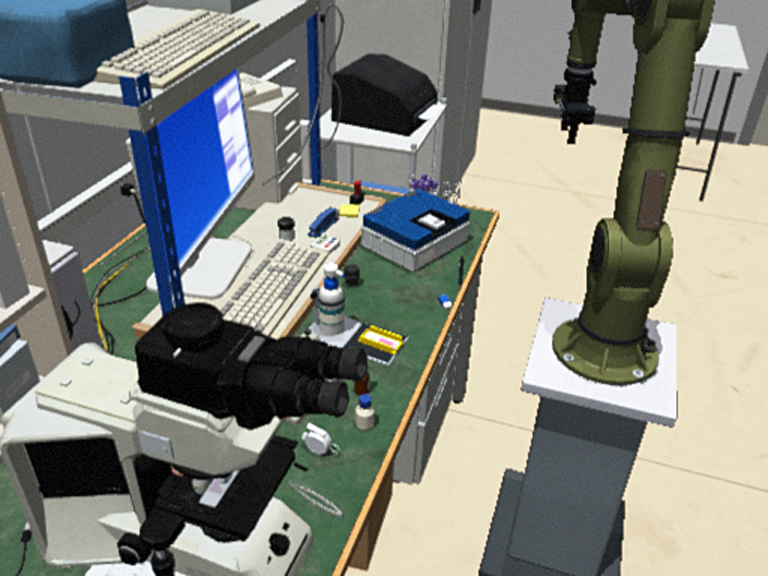

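The top view shows the case at about (577,283), turned, and the stand at about (365,285) with the tray at about (364,315). The side view shows the same layout. I'll enlarge both.

```bash
python3 - <<'E'
import cv2,numpy as np
im=cv2.imread("raw_top.png")
a=cv2.resize(im[140:240,335:435],None,fx=5,fy=5,interpolation=cv2.INTER_CUBIC)
b=cv2.resize(im[150:230,215:275],None,fx=5,fy=5,interpolation=cv2.INTER_CUBIC)
c=np.zeros((500,800,3),np.uint8); c[:,:500]=a; c[:400,500:]=b
cv2.imwrite("pics/crop.png",c)
E
```

```text
(no output)
```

View pics/crop.png

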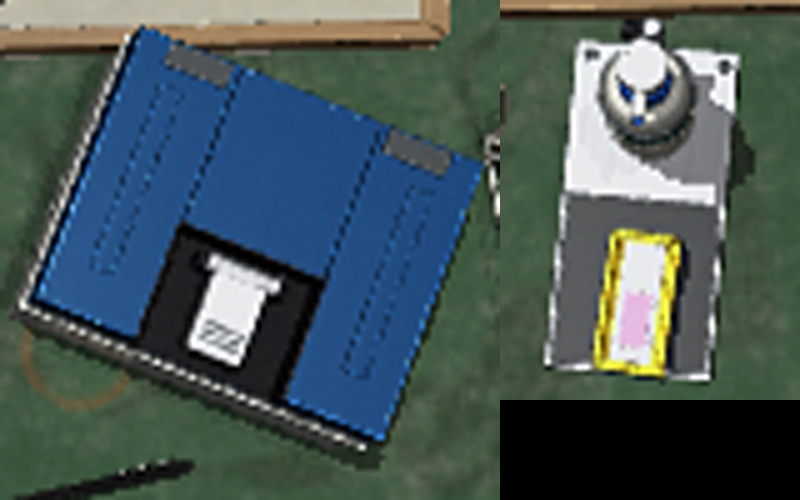

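Left crop, lid top corners: BL (140,27), BR (483,160), FR (382,440), FL (32,303); paddle front edge at about (216,360). Right crop, plate corners: (575,38), (738,57), (710,380), (547,365); tray top corners: (613,230), (682,237), (665,373), (595,367); cap at about (648,63).

```bash
cat >> h.py <<'E'
from scipy.optimize import least_squares
def fit(n,local,uv,x0):
    L=np.array(local,float)
    def W(q): 
        c,s=np.cos(q[2]),np.sin(q[2]); return np.c_[q[0]+c*L[:,0]-s*L[:,1],q[1]+s*L[:,0]+c*L[:,1],L[:,2]]
    r=least_squares(lambda q:(pix(n,W(q))-uv).ravel(),x0); return r.x,np.abs(r.fun).max()
E
python3 - <<'E'
from h import *
uc=lambda a:np.array(a)/5+[335,140]
us=lambda a:(np.array(a)-[500,0])/5+[215,150]
q,e=fit("top",[(.09,.11,.0925),(.09,-.11,.0925),(-.09,-.11,.0925),(-.09,.11,.0925)],uc([(140,27),(483,160),(382,440),(32,303)]),[.6,-.2,-.4]); print("case",q.round(4),e)
s,e=fit("top",[(.105,.052,.004),(.105,-.052,.004),(-.105,-.052,.004),(-.105,.052,.004)],us([(575,38),(738,57),(710,380),(547,365)]),[.6,.1,0]); print("stand",s.round(4),e)
t,e=fit("top",[(.044,.022,.024),(.044,-.022,.024),(-.044,-.022,.024),(-.044,.022,.024)],us([(613,230),(682,237),(665,373),(595,367)]),[.6,.1,0]); print("tray",t.round(4),e)
def W(q,l): c,s_=np.cos(q[2]),np.sin(q[2]); return np.array([q[0]+c*l[0]-s_*l[1],q[1]+s_*l[0]+c*l[1],l[2]])
print("paddle front pix",at_z("top",uc((216,362)),.0925), "model",W(q,(-.082,0,.0925)))
print("grip",W(q,(.09-.158,0,.0865)),"hinge",W(q,(.09,0,.0625)))
print("cap pix",at_z("top",us((648,63)),.167),"model",W(s,(.058,0,.167)))
np.savez("poses.npz",case=q,stand=s,tray=t)
E
```

```text
case [ 0.5087 -0.2802 -0.409 ] 0.48556990608733486
stand [ 0.5151  0.1485 -0.108 ] 0.7286808385087795
tray [ 0.4538  0.1513 -0.1392] 0.6051732403516041
paddle front pix [ 0.43127046 -0.24955206  0.0925    ] model [ 0.43348742 -0.24754743  0.0925    ]
grip [ 0.44633293 -0.25311455  0.0865    ] hinge [ 0.59130369 -0.31594352  0.0625    ]
cap pix [0.57347971 0.13849339 0.167     ] model [0.57276883 0.14222465 0.167     ]
```

Call:
servo_tool(
  commands=[
    {"az": 10.1,"claw": 50},
    {"az": 10.1,"claw": 50},
    {"az": 10.1,"claw": 50},
    {"az": 10.1,"claw": 50},
    {"dy": -55,"dx": 10,"claw": 50},
    {"dy": -55,"dx": 12,"claw": 50},
    {"dy": -55,"dx": 12,"claw": 50},
    {"dy": -55,"dx": 12,"claw": 50},
  ],
)

```text
invalid input at $.commands[0]: expected keys dx, dy, dz, ax, ay, az, claw
```

Call:
servo_tool(
  commands=[
    {"dy": -55,"dx": 10,"dz": 5,"claw": 50},
    {"dy": -55,"dx": 11,"dz": 5,"claw": 50},
    {"dy": -54,"dx": 11,"dz": 10,"claw": 50},
    {"dy": -54,"dx": 11,"dz": 20,"claw": 50},
    {"dz": 20,"claw": 50},
    {"dz": 10,"claw": 50},
    {"claw": 50},
    {"claw": 50},
  ],
)

```text
invalid input at $.commands[0]: expected keys dx, dy, dz, ax, ay, az, claw
```

```bash
cat >> h.py <<'E'
def st():
    o=bot.get_obs(); M=R.from_quat(o["eef_rot"]).as_matrix()
    print("t",round(float(o["t"]),2),"pos",np.round(o["eef_pos"],4),"yaw x",np.round(np.arctan2(M[1,0],M[0,0]),3),"z",M[:,2].round(3),"F",np.round(o["force"],1),"gap",np.round(o["finger_gap"],4),"ff",np.round(o["finger_force"],1))
E
python3 - <<'E'
from h import *
st(); print(move((.445,-.2541,.095)))
snap("top","n.png"); a=cv2.resize(cv2.imread("raw_top.png")[140:240,335:435],None,fx=4,fy=4,interpolation=cv2.INTER_CUBIC)
p=(pix("top",[bot.get_obs()["eef_pos"]])-[335,140])*4; print(p)
snap("side","n.png"); im=cv2.imread("raw_side.png"); g=pix("side",[(.445,-.254,.0865)])[0]; print(g)
x0=max(0,int(g[0])-50);y0=max(0,int(g[1])-60); b=cv2.resize(im[y0:y0+100,x0:x0+100],None,fx=4,fy=4,interpolation=cv2.INTER_CUBIC); print(x0,y0)
cv2.imwrite("pics/near.png",np.hstack([a,b]))
E
```

```text
t 0.1 pos [ 0.1893 -0.6213  0.2023] yaw x 0.296 z [-0.001  0.002 -1.   ] F [ 0.3 -1.1  0.1] gap 0.087 ff 0.0
[ 351.68012519 -276.48738687  107.70706918]
[[810.10062803 629.14379204]]
[291.41696336 148.69945425]
241 88
```

View pics/near.png

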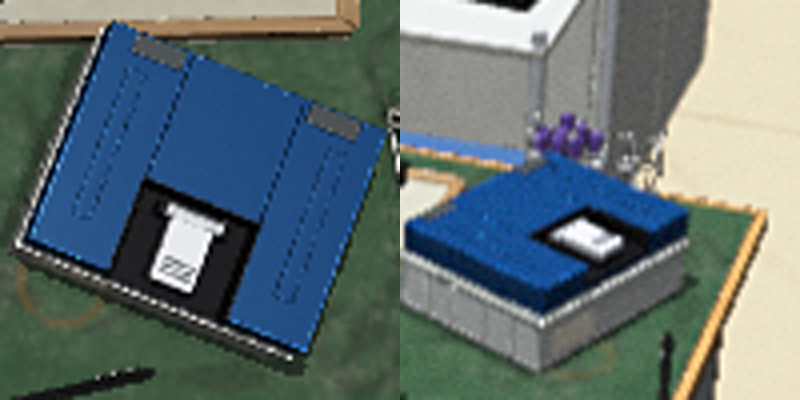

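The calls were refused because every row needs all seven keys, so the picture only shows the untouched case, with the paddle at about (180,245) left and (588,237) right. I'll resend with full rows.

Call:
servo_tool(
  commands=[
    {"dx": 0,"dy": 0,"dz": 0,"ax": 0,"ay": 0,"az": 10.1,"claw": 50},
    {"dx": 0,"dy": 0,"dz": 0,"ax": 0,"ay": 0,"az": 10.1,"claw": 50},
    {"dx": 0,"dy": 0,"dz": 0,"ax": 0,"ay": 0,"az": 10.1,"claw": 50},
    {"dx": 0,"dy": 0,"dz": 0,"ax": 0,"ay": 0,"az": 10.1,"claw": 50},
    {"dx": 10,"dy": -55,"dz": 0,"ax": 0,"ay": 0,"az": 0,"claw": 50},
    {"dx": 12,"dy": -55,"dz": 0,"ax": 0,"ay": 0,"az": 0,"claw": 50},
    {"dx": 12,"dy": -55,"dz": 0,"ax": 0,"ay": 0,"az": 0,"claw": 50},
    {"dx": 12,"dy": -55,"dz": 0,"ax": 0,"ay": 0,"az": 0,"claw": 50},
  ],
)

```text
t: 1.2
eef_pos: [0.3201, -0.4366, 0.2032]
eef_rot: [0.979, -0.203, 0.0, 0.0]
force: [1.0, 0.1, 0.4]
finger_gap: 0.0499
finger_force: 0.0
```

Call:
servo_tool(
  commands=[
    {"dx": 10,"dy": -55,"dz": 5,"ax": 0,"ay": 0,"az": 0,"claw": 50},
    {"dx": 11,"dy": -55,"dz": 5,"ax": 0,"ay": 0,"az": 0,"claw": 50},
    {"dx": 11,"dy": -54,"dz": 10,"ax": 0,"ay": 0,"az": 0,"claw": 50},
    {"dx": 11,"dy": -54,"dz": 20,"ax": 0,"ay": 0,"az": 0,"claw": 50},
    {"dx": 0,"dy": 0,"dz": 20,"ax": 0,"ay": 0,"az": 0,"claw": 50},
    {"dx": 0,"dy": 0,"dz": 10,"ax": 0,"ay": 0,"az": 0,"claw": 50},
    {"dx": 0,"dy": 0,"dz": 0,"ax": 0,"ay": 0,"az": 0,"claw": 50},
    {"dx": 0,"dy": 0,"dz": 0,"ax": 0,"ay": 0,"az": 0,"claw": 50},
  ],
)

```text
t: 2.2
eef_pos: [0.4455, -0.2565, 0.134]
eef_rot: [0.979, -0.204, 0.001, 0.0]
force: [0.3, 0.1, -0.4]
finger_gap: 0.0503
finger_force: 0.0
```

```bash
python3 - <<'E'
from h import *
st(); print(move((.445,-.2541,.095)))
snap("top","n.png"); a=cv2.resize(cv2.imread("raw_top.png")[140:240,335:435],None,fx=4,fy=4,interpolation=cv2.INTER_CUBIC)
p=(pix("top",[bot.get_obs()["eef_pos"]])-[335,140])*4; print(p)
snap("side","n.png"); im=cv2.imread("raw_side.png"); b=cv2.resize(im[88:188,241:341],None,fx=4,fy=4,interpolation=cv2.INTER_CUBIC)
cv2.imwrite("pics/near2.png",np.hstack([a,b]))
E
```

```text
t 2.2 pos [ 0.4455 -0.2565  0.134 ] yaw x -0.411 z [ 0.001 -0.001 -1.   ] F [ 0.3  0.1 -0.4] gap 0.0503 ff 0.0
[-1.44735189 -2.02527041 39.01521506]
[[197.65971251 263.90152024]]
```

View pics/near2.png

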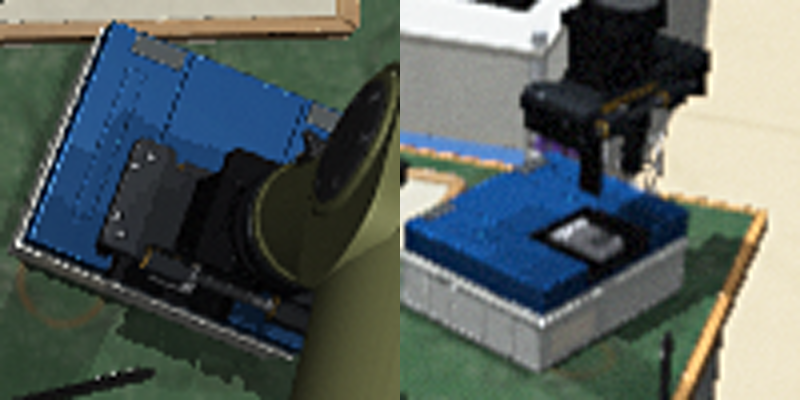

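Side view: fingertips at (592,192) and (632,170), straddling the paddle line with the paddle at (590,237) below. Positions are consistent, so I go down and grip.

Call:
servo_tool(
  commands=[
    {"dx": -1.5,"dy": -1.5,"dz": 12,"ax": 0,"ay": 0,"az": 0,"claw": 50},
    {"dx": 0,"dy": 0,"dz": 12,"ax": 0,"ay": 0,"az": 0,"claw": 50},
    {"dx": 0,"dy": 0,"dz": 9,"ax": 0,"ay": 0,"az": 0,"claw": 50},
    {"dx": 0,"dy": 0,"dz": 6,"ax": 0,"ay": 0,"az": 0,"claw": 50},
    {"dx": 0,"dy": 0,"dz": 0,"ax": 0,"ay": 0,"az": 0,"claw": 30},
    {"dx": 0,"dy": 0,"dz": 0,"ax": 0,"ay": 0,"az": 0,"claw": 25},
    {"dx": 0,"dy": 0,"dz": 0,"ax": 0,"ay": 0,"az": 0,"claw": 25},
    {"dx": 0,"dy": 0,"dz": 0,"ax": 0,"ay": 0,"az": 0,"claw": 25},
  ],
  grip_force=30,
)

```text
t: 3.3
eef_pos: [0.4448, -0.2535, 0.0945]
eef_rot: [0.979, -0.203, 0.0, 0.0]
force: [-1.0, 0.7, 0.6]
finger_gap: 0.026
finger_force: 0.0
```

```bash
python3 - <<'E'
from h import *
st()
snap("side","n.png"); im=cv2.imread("raw_side.png"); b=cv2.resize(im[100:175,241:341],None,fx=8,fy=8,interpolation=cv2.INTER_CUBIC)
cv2.imwrite("pics/grip1.png",b)
o=bot.get_obs(); print((pix("side",[o["eef_pos"],o["eef_pos"]-[0,0,.019],(.4463,-.2531,.0925),(.4335,-.2475,.0925)])-[241,100])*8)
st()
E
```

```text
t 3.3 pos [ 0.4448 -0.2535  0.0945] yaw x -0.409 z [ 0. -0. -1.] F [-1.   0.7  0.6] gap 0.026 ff 0.0
[[404.68094913 375.34165189]
 [401.82429403 410.38631613]
 [401.08773535 378.86995693]
 [424.21236696 389.16800377]]
t 3.35 pos [ 0.4448 -0.2535  0.0945] yaw x -0.409 z [ 0. -0. -1.] F [ 0.  -0.  -0.5] gap 0.0258 ff 0.0
```

View pics/grip1.png

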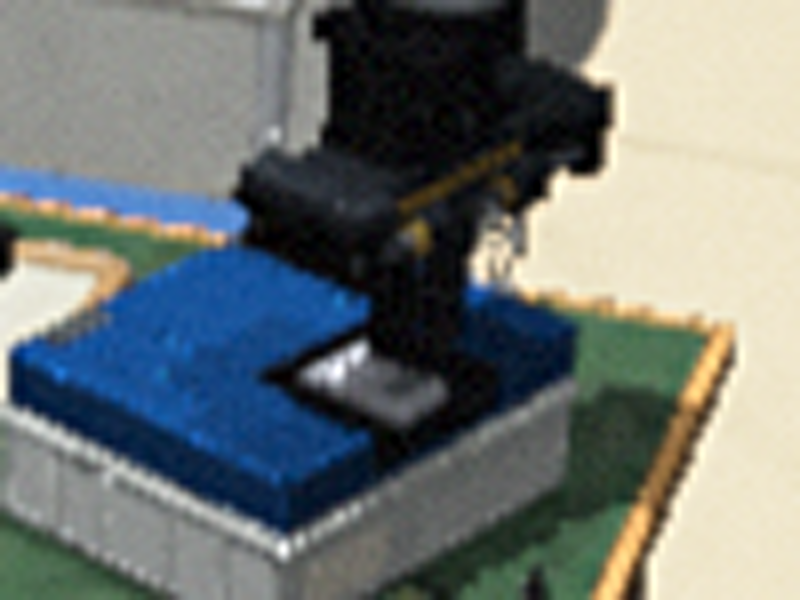

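```bash
python3 - <<'E'
from h import *
print("tipmid pred near2",pix("side",[(.4455,-.2565,.115),(.4455,-.2565,.134)]), "seen 294,133.3")
y=np.array([.398,.917,0])
for s in(.025,-.025): print(pix("side",[np.array((.4455,-.2565,.115))+s*y]))
# side-view measured paddle: near.png right crop corners (raw = 241+(u-400)/4, 88+v/4)
for u,v in [(555,235),(578,217),(622,238),(597,257)]:
    r=(241+(u-400)/4,88+v/4); print(r,at_z("side",r,.0925).round(4))
q=np.load("poses.npz")["case"]; c,s=np.cos(q[2]),np.sin(q[2])
for lx in(-.082,-.032):
  for ly in(.017,-.017): print("model",lx,ly,pix("side",[(q[0]+c*lx-s*ly,q[1]+s*lx+c*ly,.0925)]),pix("top",[(q[0]+c*lx-s*ly,q[1]+s*lx+c*ly,.0925)]))
E
```

```text
tipmid pred near2 [[292.00260297 141.74412233]
 [292.36835303 137.25688604]] seen 294,133.3
[[287.82259282 144.01038941]]
[[296.11104876 139.51665515]]
(279.75, 146.75) [ 0.4879 -0.2417  0.0925]
(285.5, 142.25) [ 0.4772 -0.2841  0.0925]
(296.5, 147.5) [ 0.427  -0.2595  0.0925]
(290.25, 152.25) [ 0.4396 -0.2158  0.0925]
model -0.082 0.017 [[291.21548592 150.21747822]] [[372.05934055 209.50578054]]
model -0.082 -0.017 [[296.81767359 147.08262074]] [[382.89644086 213.82871131]]
model -0.032 0.017 [[280.93869935 145.62630533]] [[377.80007501 193.93194328]]
model -0.032 -0.017 [[286.57471535 142.59136004]] [[388.58541077 198.21350483]]
```

The picture shows the closed fingers ending at about (415,370), with the paddle (300–450, 340–425) in front of or below them. They seem to sit higher than expected, so I'll check the tool's apparent offset against the first picture and the force while going lower.

```bash
python3 - <<'E'
from h import *
for p in [(.189,-.622,.184),(.189,-.622,.203),(.189,-.622,.254)]:
    print(1.5*pix("side",[p]))
y=np.array([.292,-.957,0])
for s in(.05,-.05): print(1.5*pix("side",[np.array((.189,-.622,.184))+s*y]))
im=cv2.imread("pics/side0.png"); g=cv2.cvtColor(im,cv2.COLOR_BGR2GRAY)
for v in range(100,150,4): print(v,"".join("#" if a<60 else "." for a in g[v,545:610]))
E
```

```text
[[563.97361383 148.05402741]]
[[565.16259661 141.59335221]]
[[568.41956361 123.89569807]]
[[560.80549645 140.91133699]]
[[567.27770534 155.50327879]]
100 .........###....###########################......................
104 ..................#########################......................
108 ...................########################..#####...............
112 .................#################################...............
116 ...............###################################...............
120 .................################################................
124 .................################................................
128 .................#####....#######................................
132 ........................#######..................................
136 ........................######...................................
140 .......................#######...................................
144 .................................................................
148 .................................................................
```

Call:
servo_tool(
  commands=[
    {"dx": 0,"dy": 0,"dz": 0,"ax": 0,"ay": 0,"az": 0,"claw": 50},
    {"dx": 0,"dy": 0,"dz": 0,"ax": 0,"ay": 0,"az": 0,"claw": 50},
    {"dx": 0,"dy": 0,"dz": 2,"ax": 0,"ay": 0,"az": 0,"claw": 50},
    {"dx": 0,"dy": 0,"dz": 1,"ax": 0,"ay": 0,"az": 0,"claw": 50},
    {"dx": 0,"dy": 0,"dz": 1,"ax": 0,"ay": 0,"az": 0,"claw": 50},
    {"dx": 0,"dy": 0,"dz": 1,"ax": 0,"ay": 0,"az": 0,"claw": 50},
    {"dx": 0,"dy": 0,"dz": 1,"ax": 0,"ay": 0,"az": 0,"claw": 50},
    {"dx": 0,"dy": 0,"dz": 0,"ax": 0,"ay": 0,"az": 0,"claw": 50},
  ],
)

```text
t: 4.35
eef_pos: [0.4446, -0.2534, 0.0881]
eef_rot: [0.979, -0.203, -0.0, 0.0]
force: [0.5, 0.0, 0.7]
finger_gap: 0.0504
finger_force: 0.0
```

Call:
servo_tool(
  commands=[
    {"dx": 0,"dy": 0,"dz": 1,"ax": 0,"ay": 0,"az": 0,"claw": 50},
    {"dx": 0,"dy": 0,"dz": 1,"ax": 0,"ay": 0,"az": 0,"claw": 50},
    {"dx": 0,"dy": 0,"dz": 1,"ax": 0,"ay": 0,"az": 0,"claw": 50},
    {"dx": 0,"dy": 0,"dz": 1,"ax": 0,"ay": 0,"az": 0,"claw": 50},
    {"dx": 0,"dy": 0,"dz": 1,"ax": 0,"ay": 0,"az": 0,"claw": 50},
    {"dx": 0,"dy": 0,"dz": 1,"ax": 0,"ay": 0,"az": 0,"claw": 50},
    {"dx": 0,"dy": 0,"dz": 1,"ax": 0,"ay": 0,"az": 0,"claw": 50},
    {"dx": 0,"dy": 0,"dz": 1,"ax": 0,"ay": 0,"az": 0,"claw": 50},
  ],
)

```text
t: 5.35
eef_pos: [0.4446, -0.2534, 0.0802]
eef_rot: [0.979, -0.203, -0.0, 0.0]
force: [0.2, -0.3, 1.4]
finger_gap: 0.05
finger_force: 0.0
```

```bash
python3 - <<'E'
from h import *
st()
snap("side","n.png"); im=cv2.imread("raw_side.png"); b=cv2.resize(im[100:175,241:341],None,fx=8,fy=8,interpolation=cv2.INTER_CUBIC)
cv2.imwrite("pics/grip2.png",b)
E
```

```text
t 5.35 pos [ 0.4446 -0.2534  0.0802] yaw x -0.409 z [-0. -0. -1.] F [ 0.2 -0.3  1.4] gap 0.05 ff 0.0
```

View pics/grip2.png

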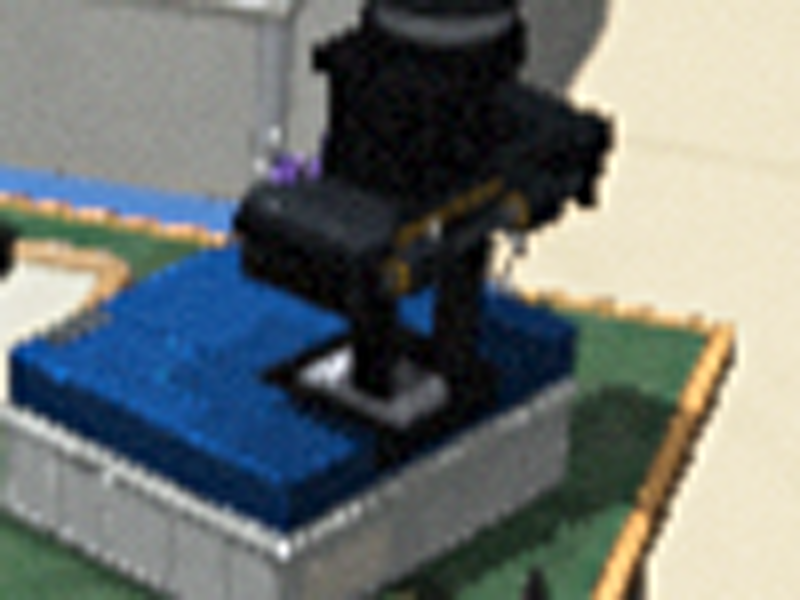

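Near finger ends at (375,392), over the paddle's middle, and the far finger at about (460,375), beyond its right side. So the tool is offset from what the calibration says, and I check that with the base as seen by both cameras.

```bash
python3 - <<'E'
from h import *
for n in("top","side"): print(n,pix(n,[(0,0,0),(0,0,.05)])*1.5)
# candidate constant world offset d explaining tips: obs raw pix side
T=np.array
def tips(p,yaw,g,z=-.019):
    y=T([-np.sin(yaw),np.cos(yaw),0]); return [T(p)+T([0,0,z])+s*(g/2+.0075)*y for s in(1,-1)]
obs=[((.4455,-.2565,.134),-.409,.050,[(289,136),(299,130.5)]),((.189,-.622,.203),.296,.087,[(381,94.5),(376,87)]),((.4446,-.2534,.0802),-.409,.05,[(241+375/8,100+392/8),None])]
for p,yw,g,o in obs:
    for q,u in zip(tips(p,yw,g),o):
        if u: print(pix("side",[q])[0].round(1),u, at_z("side",u,q[2]).round(3),q.round(3))
E
python3 - <<'E'
import sys; sys.path.insert(0,'.')
E
```

```text
top [[444.00607073 539.88220292]
 [446.29360592 546.53866895]]
side [[602.83763321 349.34582807]
 [607.63187595 331.03353114]]
[286.6 144.7] (289, 136) [ 0.468 -0.297  0.115] [ 0.458 -0.227  0.115]
[297.3 138.9] (299, 130.5) [ 0.444 -0.356  0.115] [ 0.433 -0.286  0.115]
[378.2 103.8] (381, 94.5) [ 0.174 -0.675  0.184] [ 0.174 -0.573  0.184]
[373.8  93.9] (376, 87) [ 0.205 -0.752  0.184] [ 0.204 -0.671  0.184]
[285.6 157.6] (287.875, 149.0) [ 0.467 -0.291  0.061] [ 0.458 -0.224  0.061]
```

Call:
servo_tool(
  commands=[
    {"dx": 2,"dy": 0,"dz": 2,"ax": 0,"ay": 0,"az": 0,"claw": 50},
    {"dx": 0,"dy": 0,"dz": 2,"ax": 0,"ay": 0,"az": 0,"claw": 50},
    {"dx": 0,"dy": 0,"dz": 2,"ax": 0,"ay": 0,"az": 0,"claw": 50},
    {"dx": 0,"dy": 0,"dz": 2,"ax": 0,"ay": 0,"az": 0,"claw": 50},
    {"dx": 0,"dy": 0,"dz": 2,"ax": 0,"ay": 0,"az": 0,"claw": 50},
    {"dx": 0,"dy": 0,"dz": 2,"ax": 0,"ay": 0,"az": 0,"claw": 50},
    {"dx": 0,"dy": 0,"dz": 1,"ax": 0,"ay": 0,"az": 0,"claw": 50},
    {"dx": 0,"dy": 0,"dz": 0,"ax": 0,"ay": 0,"az": 0,"claw": 50},
  ],
)

```text
t: 6.4
eef_pos: [0.4464, -0.2542, 0.0672]
eef_rot: [0.979, -0.203, -0.0, 0.0]
force: [0.3, -0.4, 0.3]
finger_gap: 0.0499
finger_force: 0.0
```

Call:
servo_tool(
  commands=[
    {"dx": 0,"dy": 0,"dz": 1,"ax": 0,"ay": 0,"az": 0,"claw": 50},
    {"dx": 0,"dy": 0,"dz": 1,"ax": 0,"ay": 0,"az": 0,"claw": 50},
    {"dx": 0,"dy": 0,"dz": 1,"ax": 0,"ay": 0,"az": 0,"claw": 50},
    {"dx": 0,"dy": 0,"dz": 1,"ax": 0,"ay": 0,"az": 0,"claw": 50},
    {"dx": 0,"dy": 0,"dz": 0,"ax": 0,"ay": 0,"az": 0,"claw": 35},
    {"dx": 0,"dy": 0,"dz": 0,"ax": 0,"ay": 0,"az": 0,"claw": 25},
    {"dx": 0,"dy": 0,"dz": 0,"ax": 0,"ay": 0,"az": 0,"claw": 25},
    {"dx": 0,"dy": 0,"dz": 0,"ax": 0,"ay": 0,"az": 0,"claw": 25},
  ],
  grip_force=20,
)

```text
t: 7.4
eef_pos: [0.4466, -0.2537, 0.0632]
eef_rot: [0.979, -0.203, -0.0, -0.0]
force: [0.5, 1.8, -0.3]
finger_gap: 0.0338
finger_force: 20.0
```

Paddle gripped (gap 33.8 mm): the tool stands about 33 mm higher than reported, and I will allow for that. Now the pull arc.

Call:
servo_tool(
  commands=[
    {"dx": 0.4,"dy": 0,"dz": -5.6,"ax": 0,"ay": 0,"az": 0,"claw": 25},
    {"dx": 1.2,"dy": 0,"dz": -5.5,"ax": 0,"ay": 0,"az": 0,"claw": 25},
    {"dx": 1.9,"dy": 0,"dz": -5.2,"ax": 0,"ay": 0,"az": 0,"claw": 25},
    {"dx": 2.4,"dy": 0,"dz": -4.6,"ax": 0,"ay": 0,"az": 0,"claw": 25},
    {"dx": 4.2,"dy": 0,"dz": -12.2,"ax": 0,"ay": 0,"az": 0,"claw": 25},
    {"dx": 5.1,"dy": 0,"dz": -11.8,"ax": 0,"ay": 0,"az": 0,"claw": 25},
    {"dx": 6,"dy": 0,"dz": -11.2,"ax": 0,"ay": 0,"az": 0,"claw": 25},
    {"dx": 6.8,"dy": 0,"dz": -10.7,"ax": 0,"ay": 0,"az": 0,"claw": 25},
  ],
  grip_force=30,
)

```text
t: 8.4
eef_pos: [0.4716, -0.2648, 0.1308]
eef_rot: [0.979, -0.203, -0.001, -0.0]
force: [-1.4, 5.0, -5.0]
finger_gap: 0.0333
finger_force: 30.0
```

Call:
servo_tool(
  commands=[
    {"dx": 7.7,"dy": 0,"dz": -10,"ax": 0,"ay": 0,"az": 0,"claw": 25},
    {"dx": 8.4,"dy": 0,"dz": -9.5,"ax": 0,"ay": 0,"az": 0,"claw": 25},
    {"dx": 9.2,"dy": 0,"dz": -8.7,"ax": 0,"ay": 0,"az": 0,"claw": 25},
    {"dx": 9.9,"dy": 0,"dz": -8.1,"ax": 0,"ay": 0,"az": 0,"claw": 25},
    {"dx": 10.5,"dy": 0,"dz": -7.1,"ax": 0,"ay": 0,"az": 0,"claw": 25},
    {"dx": 11,"dy": 0,"dz": -6.3,"ax": 0,"ay": 0,"az": 0,"claw": 25},
    {"dx": 11.5,"dy": 0,"dz": -5.4,"ax": 0,"ay": 0,"az": 0,"claw": 25},
    {"dx": 11.8,"dy": 0,"dz": -4.5,"ax": 0,"ay": 0,"az": 0,"claw": 25},
  ],
)

```text
t: 9.4
eef_pos: [0.5453, -0.2976, 0.1915]
eef_rot: [0.979, -0.203, -0.0, 0.0]
force: [-4.4, 4.2, -1.1]
finger_gap: 0.0324
finger_force: 30.0
```

Call:
servo_tool(
  commands=[
    {"dx": 12.2,"dy": 0,"dz": -3.5,"ax": 0,"ay": 0,"az": 0,"claw": 25},
    {"dx": 12.4,"dy": 0,"dz": -2.6,"ax": 0,"ay": 0,"az": 0,"claw": 25},
    {"dx": 12.6,"dy": 0,"dz": -1.5,"ax": 0,"ay": 0,"az": 0,"claw": 25},
    {"dx": 12.7,"dy": 0,"dz": -0.5,"ax": 0,"ay": 0,"az": 0,"claw": 25},
    {"dx": 12.6,"dy": 0,"dz": 0.5,"ax": 0,"ay": 0,"az": 0,"claw": 25},
    {"dx": 12.6,"dy": 0,"dz": 1.5,"ax": 0,"ay": 0,"az": 0,"claw": 25},
    {"dx": 0,"dy": 0,"dz": 0,"ax": 0,"ay": 0,"az": 0,"claw": 25},
    {"dx": 0,"dy": 0,"dz": 0,"ax": 0,"ay": 0,"az": 0,"claw": 25},
  ],
)

```text
t: 10.4
eef_pos: [0.6143, -0.3277, 0.1959]
eef_rot: [0.979, -0.203, 0.0, 0.0]
force: [-0.9, -0.1, 0.4]
finger_gap: 0.0249
finger_force: 0.0
```

```bash
python3 - <<'E'
from h import *
st()
snap("side","n.png"); im=cv2.imread("raw_side.png"); b=cv2.resize(im[60:200,200:360],None,fx=4,fy=4,interpolation=cv2.INTER_CUBIC)
cv2.imwrite("pics/open.png",b)
E
```

```text
t 10.4 pos [ 0.6143 -0.3277  0.1959] yaw x -0.41 z [ 0.    -0.001 -1.   ] F [-0.9 -0.1  0.4] gap 0.0249 ff 0.0
```

View pics/open.png

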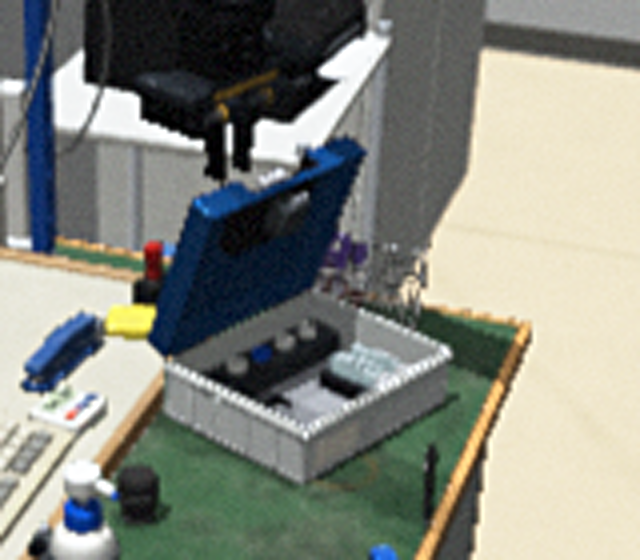

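Lid stands open, with corners at about (207,198) and (358,145); the fingers slipped off the paddle near the end, at about (228,165). I fit the lid angle.

```bash
python3 - <<'E'
from h import *
q=np.load("poses.npz")["case"]; c,s=np.cos(q[2]),np.sin(q[2])
def P(th,r,h,ly):
    lx=.09-r*np.cos(th)+h*np.sin(th); z=.0625+r*np.sin(th)+h*np.cos(th)
    return (q[0]+c*lx-s*ly,q[1]+s*lx+c*ly,z)
for th in(.9,1.0,1.1,1.2,1.3,1.4):
    u=[(pix("side",[P(th,.18,h,ly)])[0]-[200,60])*4 for h in(.03,0) for ly in(.11,-.11)]; print(th,np.round(u).tolist())
E
```

```text
0.9 [[237.0, 238.0], [389.0, 167.0], [256.0, 265.0], [407.0, 192.0]]
1.0 [[223.0, 224.0], [376.0, 154.0], [244.0, 249.0], [395.0, 178.0]]
1.1 [[210.0, 211.0], [363.0, 143.0], [231.0, 234.0], [383.0, 164.0]]
1.2 [[195.0, 201.0], [349.0, 133.0], [218.0, 221.0], [371.0, 152.0]]
1.3 [[181.0, 192.0], [335.0, 125.0], [204.0, 210.0], [357.0, 142.0]]
1.4 [[166.0, 185.0], [321.0, 119.0], [190.0, 200.0], [344.0, 133.0]]
```

Call:
servo_tool(
  commands=[
    {"dx": 0,"dy": 0,"dz": -30,"ax": 0,"ay": 0,"az": 0,"claw": 10},
    {"dx": 0,"dy": 0,"dz": -30,"ax": 0,"ay": 0,"az": 0,"claw": 0},
    {"dx": -50,"dy": 0,"dz": 0,"ax": 0,"ay": 0,"az": 0,"claw": 0},
    {"dx": -50,"dy": 0,"dz": 0,"ax": 0,"ay": 0,"az": 0,"claw": 0},
    {"dx": -50,"dy": 0,"dz": 0,"ax": 0,"ay": 0,"az": 0,"claw": 0},
    {"dx": 0,"dy": 0,"dz": 40,"ax": 0,"ay": 0,"az": 0,"claw": 0},
    {"dx": 10,"dy": 0,"dz": 40,"ax": 0,"ay": 0,"az": 0,"claw": 0},
    {"dx": 15,"dy": 0,"dz": 0,"ax": 0,"ay": 0,"az": 0,"claw": 0},
  ],
)

```text
t: 11.45
eef_pos: [0.4975, -0.2766, 0.1733]
eef_rot: [0.979, -0.203, -0.003, -0.0]
force: [0.7, -0.0, -0.2]
finger_gap: 0.0001
finger_force: 0.0
```

Call:
servo_tool(
  commands=[
    {"dx": 12,"dy": 0,"dz": 0,"ax": 0,"ay": 0,"az": 0,"claw": 0},
    {"dx": 12,"dy": 0,"dz": 0,"ax": 0,"ay": 0,"az": 0,"claw": 0},
    {"dx": 11,"dy": 0,"dz": 0,"ax": 0,"ay": 0,"az": 0,"claw": 0},
    {"dx": 11,"dy": 0,"dz": 0,"ax": 0,"ay": 0,"az": 0,"claw": 0},
    {"dx": 11,"dy": 0,"dz": 0,"ax": 0,"ay": 0,"az": 0,"claw": 0},
    {"dx": 11,"dy": 0,"dz": 0,"ax": 0,"ay": 0,"az": 0,"claw": 0},
    {"dx": 0,"dy": 0,"dz": 0,"ax": 0,"ay": 0,"az": 0,"claw": 0},
    {"dx": 0,"dy": 0,"dz": 0,"ax": 0,"ay": 0,"az": 0,"claw": 0},
  ],
)

```text
t: 12.45
eef_pos: [0.5628, -0.3045, 0.1758]
eef_rot: [0.979, -0.203, 0.001, 0.0]
force: [0.1, -0.2, -0.9]
finger_gap: 0.0009
finger_force: 0.0
```

```bash
python3 - <<'E'
from h import *
st()
q=np.load("poses.npz")["case"]; c,s=np.cos(q[2]),np.sin(q[2])
p=bot.get_obs()["eef_pos"]; d=p[:2]-q[:2]; print("case-local",c*d[0]+s*d[1]-.09,-s*d[0]+c*d[1])
bot.snapshot("side"); snap("side","n.png"); im=cv2.imread("raw_side.png")
hsv=cv2.cvtColor(im,cv2.COLOR_BGR2HSV); m=cv2.inRange(hsv,(100,120,40),(125,255,255)); m[:, :225]=0; m[:,310:]=0; m[:85]=0;m[160:]=0
n,l,stt,_=cv2.connectedComponentsWithStats(m); i=1+np.argmax(stt[1:,4]); ys,xs=np.where(l==i)
hull=cv2.convexHull(np.c_[xs,ys]); print(cv2.approxPolyDP(hull,2.0,True)[:,0].tolist())
def P(th,r,h,ly):
    lx=.09-r*np.cos(th)+h*np.sin(th); z=.0625+r*np.sin(th)+h*np.cos(th)
    return (q[0]+c*lx-s*ly,q[1]+s*lx+c*ly,z)
for th in(1.1,1.2,1.3,1.4,1.5,1.6):
    print(th,np.round([pix("side",[P(th,.18,h,ly)])[0] for h in(.03,0) for ly in(.11,-.11)],1).tolist())
E
```

```text
t 12.45 pos [ 0.5628 -0.3045  0.1758] yaw x -0.409 z [ 0.001 -0.    -1.   ] F [ 0.1 -0.2 -0.9] gap 0.0009 ff 0.0
case-local -0.030707755218758022 -0.0008399198973967209
[[279, 97], [277, 131], [241, 148], [238, 147], [237, 106], [248, 100]]
1.1 [[252.4, 112.8], [290.7, 95.8], [257.8, 118.6], [295.9, 101.0]]
1.2 [[248.8, 110.2], [287.2, 93.3], [254.5, 115.3], [292.7, 98.0]]
1.3 [[245.2, 107.9], [283.7, 91.4], [251.0, 112.4], [289.3, 95.4]]
1.4 [[241.5, 106.2], [280.1, 89.8], [247.4, 109.9], [285.9, 93.2]]
1.5 [[237.9, 104.9], [276.6, 88.7], [243.9, 107.9], [282.4, 91.4]]
1.6 [[234.4, 104.1], [273.1, 88.1], [240.3, 106.3], [278.9, 90.0]]
```

Lid at about 1.5 rad. Now over to the spray cap.

Call:
servo_tool(
  commands=[
    {"dx": -40,"dy": 0,"dz": -10,"ax": 0,"ay": 0,"az": 0,"claw": 0},
    {"dx": 0,"dy": 0,"dz": -10,"ax": 0,"ay": 0,"az": -7.7,"claw": 0},
    {"dx": 0,"dy": 0,"dz": 0,"ax": 0,"ay": 0,"az": -7.8,"claw": 0},
    {"dx": -2,"dy": -54,"dz": 0,"ax": 0,"ay": 0,"az": 0,"claw": 0},
    {"dx": -2,"dy": -54,"dz": 0,"ax": 0,"ay": 0,"az": 0,"claw": 0},
    {"dx": -2,"dy": -54,"dz": 0,"ax": 0,"ay": 0,"az": 0,"claw": 0},
    {"dx": -2,"dy": -54,"dz": 0,"ax": 0,"ay": 0,"az": 0,"claw": 0},
    {"dx": -2,"dy": -54,"dz": 0,"ax": 0,"ay": 0,"az": 0,"claw": 0},
  ],
)

```text
t: 13.55
eef_pos: [0.553, -0.0181, 0.1962]
eef_rot: [0.998, -0.069, 0.001, 0.0]
force: [0.6, -0.1, 0.5]
finger_gap: 0.0005
finger_force: 0.0
```

Call:
servo_tool(
  commands=[
    {"dx": -2,"dy": -54,"dz": 0,"ax": 0,"ay": 0,"az": 0,"claw": 0},
    {"dx": -1,"dy": -54,"dz": 0,"ax": 0,"ay": 0,"az": 0,"claw": 0},
    {"dx": 0,"dy": -53,"dz": 0,"ax": 0,"ay": 0,"az": 0,"claw": 0},
    {"dx": 0,"dy": 0,"dz": 0,"ax": 0,"ay": 0,"az": 0,"claw": 0},
    {"dx": 0,"dy": 0,"dz": 0,"ax": 0,"ay": 0,"az": 0,"claw": 0},
    {"dx": 0,"dy": 0,"dz": 0,"ax": 0,"ay": 0,"az": 0,"claw": 0},
    {"dx": 0,"dy": 0,"dz": 0,"ax": 0,"ay": 0,"az": 0,"claw": 0},
    {"dx": 0,"dy": 0,"dz": 0,"ax": 0,"ay": 0,"az": 0,"claw": 0},
  ],
)

```text
t: 14.55
eef_pos: [0.5723, 0.1393, 0.1958]
eef_rot: [0.998, -0.07, 0.0, 0.0]
force: [-0.0, -0.6, -0.9]
finger_gap: 0.0008
finger_force: 0.0
```

```bash
python3 - <<'E'
from h import *
st(); print(move((.573,.140,.16)))
snap("side","n.png"); im=cv2.imread("raw_side.png"); snap("top","n.png"); im2=cv2.imread("raw_top.png")
a=cv2.resize(im[120:240,180:280],None,fx=4,fy=4,interpolation=cv2.INTER_CUBIC); b=cv2.resize(im2[130:250,200:300],None,fx=4,fy=4,interpolation=cv2.INTER_CUBIC)
cv2.imwrite("pics/spray.png",np.hstack([a,b]))
p=bot.get_obs()["eef_pos"]
print((pix("side",[(.573,.14,.167),p,p-[0,0,.019]])-[180,120])*4)
E
```

```text
t 14.55 pos [0.5723 0.1393 0.1958] yaw x -0.14 z [ 0. -0. -1.] F [-0.  -0.6 -0.9] gap 0.0008 ff 0.0
[ 0.53963782 -0.80987008 35.7805471 ]
[[161.80474283 225.89336194]
 [162.30610321 194.46098414]
 [162.6256655  215.31151599]]
```

View pics/spray.png

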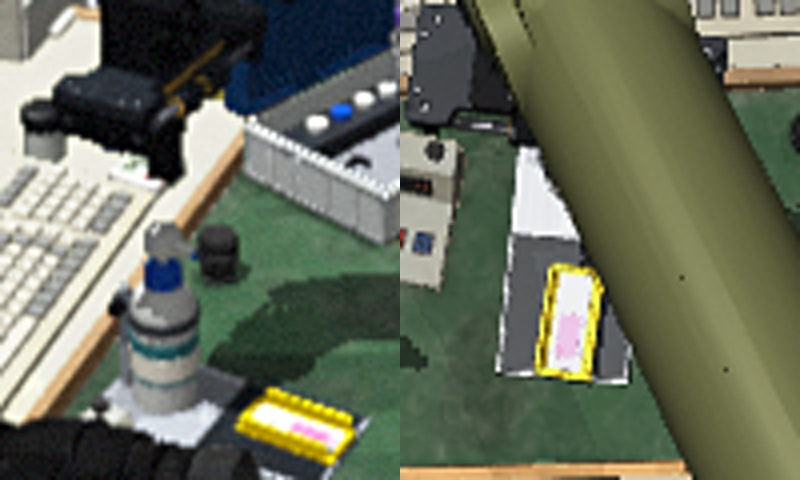

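Side view: fingertips at (172,180), cap top at (160,226). Top view: the tray lies untouched at about (570,320). I fit the constant tool offset from all sightings.

```bash
python3 - <<'E'
from h import *
T=np.array
def tips(p,yaw,g,z=-.019):
    y=T([-np.sin(yaw),np.cos(yaw),0]); return [T(p)+T([0,0,z])+s*(g/2+.0075)*y for s in(1,-1)]
A=[]
for p,yw,g,o in [((.4455,-.2565,.134),-.409,.050,[(289,136),(299,130.5)]),((.189,-.622,.203),.296,.087,[(381,94.5),(376,87)])]:
    A+=list(zip(tips(p,yw,g),o))
A.append((T((.5723,.1393,.1768)),(180+172/4,120+180/4)))
P=T([a for a,_ in A]);U=T([u for _,u in A])
for dy in(-.01,0,.01):
    r=least_squares(lambda d:(pix("side",P+T([d[0],dy,d[1]]))-U).ravel(),[0,.03]); print(dy,r.x.round(4)); print(r.fun.reshape(-1,2).round(1).tolist())
E
```

```text
-0.01 [-0.0035  0.0306]
[[-0.3, 0.4], [0.5, 0.2], [-0.3, 1.4], [0.2, -0.7], [-0.1, -1.0]]
0 [-0.0056  0.0356]
[[-0.4, 0.5], [0.5, 0.2], [0.2, 1.3], [0.6, -0.9], [-0.8, -0.7]]
0.01 [-0.0076  0.0405]
[[-0.5, 0.5], [0.5, 0.3], [0.6, 1.1], [1.0, -1.1], [-1.4, -0.4]]
```

Call:
servo_tool(
  commands=[
    {"dx": 5,"dy": -1,"dz": 10,"ax": 0,"ay": 0,"az": 0,"claw": 0},
    {"dx": 0,"dy": 0,"dz": 10,"ax": 0,"ay": 0,"az": 0,"claw": 0},
    {"dx": 0,"dy": 0,"dz": 10,"ax": 0,"ay": 0,"az": 0,"claw": 0},
    {"dx": 0,"dy": 0,"dz": 6,"ax": 0,"ay": 0,"az": 0,"claw": 0},
    {"dx": 0,"dy": 0,"dz": 4,"ax": 0,"ay": 0,"az": 0,"claw": 0},
    {"dx": 0,"dy": 0,"dz": 4,"ax": 0,"ay": 0,"az": 0,"claw": 0},
    {"dx": 0,"dy": 0,"dz": 3,"ax": 0,"ay": 0,"az": 0,"claw": 0},
    {"dx": 0,"dy": 0,"dz": 0,"ax": 0,"ay": 0,"az": 0,"claw": 0},
  ],
)

```text
t: 15.65
eef_pos: [0.5772, 0.1404, 0.1486]
eef_rot: [0.998, -0.069, -0.0, 0.0]
force: [-0.4, 0.2, 0.1]
finger_gap: 0.0003
finger_force: 0.0
```

Call:
servo_tool(
  commands=[
    {"dx": 0,"dy": 0,"dz": 2,"ax": 0,"ay": 0,"az": 0,"claw": 0},
    {"dx": 0,"dy": 0,"dz": 2,"ax": 0,"ay": 0,"az": 0,"claw": 0},
    {"dx": 0,"dy": 0,"dz": 2,"ax": 0,"ay": 0,"az": 0,"claw": 0},
    {"dx": 0,"dy": 0,"dz": 2,"ax": 0,"ay": 0,"az": 0,"claw": 0},
    {"dx": 0,"dy": 0,"dz": 1,"ax": 0,"ay": 0,"az": 0,"claw": 0},
    {"dx": 0,"dy": 0,"dz": 1,"ax": 0,"ay": 0,"az": 0,"claw": 0},
    {"dx": 0,"dy": 0,"dz": 0,"ax": 0,"ay": 0,"az": 0,"claw": 0},
    {"dx": 0,"dy": 0,"dz": 0,"ax": 0,"ay": 0,"az": 0,"claw": 0},
  ],
)

```text
t: 16.65
eef_pos: [0.5776, 0.1405, 0.1391]
eef_rot: [0.998, -0.069, 0.0, -0.0]
force: [-0.9, -0.1, 5.3]
finger_gap: 0.0006
finger_force: 2.7
```

Call:
servo_tool(
  commands=[
    {"dx": 0,"dy": 0,"dz": 1,"ax": 0,"ay": 0,"az": 0,"claw": 0},
    {"dx": 0,"dy": 0,"dz": 1,"ax": 0,"ay": 0,"az": 0,"claw": 0},
    {"dx": 0,"dy": 0,"dz": 1,"ax": 0,"ay": 0,"az": 0,"claw": 0},
    {"dx": 0,"dy": 0,"dz": 1,"ax": 0,"ay": 0,"az": 0,"claw": 0},
    {"dx": 0,"dy": 0,"dz": 0,"ax": 0,"ay": 0,"az": 0,"claw": 0},
    {"dx": 0,"dy": 0,"dz": 0,"ax": 0,"ay": 0,"az": 0,"claw": 0},
    {"dx": 0,"dy": 0,"dz": 0,"ax": 0,"ay": 0,"az": 0,"claw": 0},
    {"dx": 0,"dy": 0,"dz": 0,"ax": 0,"ay": 0,"az": 0,"claw": 0},
  ],
)

```text
t: 17.65
eef_pos: [0.5777, 0.1406, 0.138]
eef_rot: [0.998, -0.069, 0.001, 0.0]
force: [-6.2, -2.8, 18.7]
finger_gap: 0.0002
finger_force: 9.5
```

Call:
servo_tool(
  commands=[
    {"dx": 0,"dy": 0,"dz": -15,"ax": 0,"ay": 0,"az": 0,"claw": 0},
    {"dx": 0,"dy": 0,"dz": -20,"ax": 0,"ay": 0,"az": 0,"claw": 0},
    {"dx": -40,"dy": 2,"dz": 0,"ax": 0,"ay": 0,"az": 0,"claw": 0},
    {"dx": -40,"dy": 2,"dz": 0,"ax": 0,"ay": 0,"az": 0,"claw": 20},
    {"dx": -39,"dy": 2,"dz": 20,"ax": 0,"ay": 0,"az": 0,"claw": 70},
    {"dx": 0,"dy": 0,"dz": 50,"ax": 0,"ay": 0,"az": 0,"claw": 70},
    {"dx": 0,"dy": 0,"dz": 30,"ax": 0,"ay": 0,"az": 0,"claw": 70},
    {"dx": 0,"dy": 0,"dz": 0,"ax": 0,"ay": 0,"az": 0,"claw": 70},
  ],
)

```text
t: 18.65
eef_pos: [0.4565, 0.1504, 0.068]
eef_rot: [0.998, -0.069, -0.002, 0.001]
force: [0.1, 0.7, -0.1]
finger_gap: 0.0425
finger_force: 0.0
```

```bash
python3 - <<'E'
from h import *
st(); print(move((.459,.1513,-.007)))
snap("side","n.png"); im=cv2.imread("raw_side.png"); 
a=cv2.resize(im[140:250,200:320],None,fx=5,fy=5,interpolation=cv2.INTER_CUBIC); cv2.imwrite("pics/tray.png",a)
p=bot.get_obs()["eef_pos"]; y=np.array([-.139,-.99,0])
t=[p+[-.005,0,.018]+s*y*.0425 for s in(1,-1)]
print((pix("side",t+[(.4538,.1513,.024)])-[200,140])*5)
E
```

```text
t 18.65 pos [0.4565 0.1504 0.068 ] yaw x -0.138 z [-0.005 -0.001 -1.   ] F [ 0.1  0.7 -0.1] gap 0.0425 ff 0.0
[ 2.75845689 -1.31500482 74.97385563]
[[305.07776861 301.17776052]
 [243.82730946 371.72639541]
 [271.12702964 415.75449052]]
```

Call:
servo_tool(
  commands=[
    {"dx": 2,"dy": -1,"dz": 10,"ax": 0,"ay": 0,"az": 0,"claw": 70},
    {"dx": 0,"dy": 0,"dz": 10,"ax": 0,"ay": 0,"az": 0,"claw": 70},
    {"dx": 0,"dy": 0,"dz": 10,"ax": 0,"ay": 0,"az": 0,"claw": 70},
    {"dx": 0,"dy": 0,"dz": 10,"ax": 0,"ay": 0,"az": 0,"claw": 70},
    {"dx": 0,"dy": 0,"dz": 10,"ax": 0,"ay": 0,"az": 0,"claw": 70},
    {"dx": 0,"dy": 0,"dz": 8,"ax": 0,"ay": 0,"az": 0,"claw": 70},
    {"dx": 0,"dy": 0,"dz": 5,"ax": 0,"ay": 0,"az": 0,"claw": 70},
    {"dx": 0,"dy": 0,"dz": 0,"ax": 0,"ay": 0,"az": 0,"claw": 70},
  ],
)

```text
t: 19.7
eef_pos: [0.4605, 0.1517, 0.0064]
eef_rot: [0.998, -0.069, -0.0, 0.0]
force: [-0.5, 0.9, 0.2]
finger_gap: 0.0699
finger_force: 0.0
```

Call:
servo_tool(
  commands=[
    {"dx": 0,"dy": 0,"dz": 4,"ax": 0,"ay": 0,"az": 0,"claw": 70},
    {"dx": 0,"dy": 0,"dz": 4,"ax": 0,"ay": 0,"az": 0,"claw": 70},
    {"dx": 0,"dy": 0,"dz": 3,"ax": 0,"ay": 0,"az": 0,"claw": 70},
    {"dx": 0,"dy": 0,"dz": 2,"ax": 0,"ay": 0,"az": 0,"claw": 60},
    {"dx": 0,"dy": 0,"dz": 0,"ax": 0,"ay": 0,"az": 0,"claw": 50},
    {"dx": 0,"dy": 0,"dz": 0,"ax": 0,"ay": 0,"az": 0,"claw": 40},
    {"dx": 0,"dy": 0,"dz": 0,"ax": 0,"ay": 0,"az": 0,"claw": 36},
    {"dx": 0,"dy": 0,"dz": 0,"ax": 0,"ay": 0,"az": 0,"claw": 36},
  ],
  grip_force=15,
)

```text
t: 20.7
eef_pos: [0.4608, 0.1517, -0.0062]
eef_rot: [0.998, -0.069, 0.0, 0.0]
force: [0.3, -0.6, 0.8]
finger_gap: 0.0439
finger_force: 14.9
```

Call:
servo_tool(
  commands=[
    {"dx": 0,"dy": 0,"dz": -4,"ax": 0,"ay": 0,"az": 0,"claw": 36},
    {"dx": 0,"dy": 0,"dz": -10,"ax": 0,"ay": 0,"az": 0,"claw": 36},
    {"dx": 0,"dy": 0,"dz": -20,"ax": 0,"ay": 0,"az": 0,"claw": 36},
    {"dx": 0,"dy": 0,"dz": -30,"ax": 0,"ay": 0,"az": 0,"claw": 36},
    {"dx": 0,"dy": 0,"dz": -30,"ax": 0,"ay": 0,"az": 0,"claw": 36},
    {"dx": 0,"dy": 0,"dz": -26,"ax": 0,"ay": 0,"az": 0,"claw": 36},
    {"dx": 0,"dy": 0,"dz": 0,"ax": 0,"ay": 0,"az": 0,"claw": 36},
    {"dx": 0,"dy": 0,"dz": 0,"ax": 0,"ay": 0,"az": 0,"claw": 36},
  ],
)

```text
t: 21.7
eef_pos: [0.4602, 0.1515, 0.1133]
eef_rot: [0.998, -0.069, -0.0, 0.0]
force: [-0.4, 0.0, -1.1]
finger_gap: 0.0442
finger_force: 14.9
```

```bash
python3 - <<'E'
from h import *
st()
snap("top","n.png"); im=cv2.imread("raw_top.png")
a=cv2.resize(im[140:240,335:435],None,fx=6,fy=6,interpolation=cv2.INTER_CUBIC)
a=cv2.convertScaleAbs(a,alpha=1.4,beta=25)
q=np.load("poses.npz")["case"]; c,s=np.cos(q[2]),np.sin(q[2])
print([((pix("top",[(q[0]+c*x-s*y,q[1]+s*x+c*y,.062)])[0]-[335,140])*6).round().tolist() for x,y in((.09,.11),(.09,-.11),(-.09,-.11),(-.09,.11))])
snap("side","n.png"); sd=cv2.imread("raw_side.png"); b=cv2.resize(sd[190:240,205:255] ,(200,200)) 
o=bot.get_obs()["eef_pos"]; u=pix("side",[o+[-.005,0,.02]])[0].astype(int); b=cv2.resize(sd[max(0,u[1]-25):u[1]+25,u[0]-25:u[0]+25],(200,200),interpolation=cv2.INTER_CUBIC)
cc=np.zeros((600,800,3),np.uint8); cc[:,:600]=a; cc[:200,600:]=b; 
cv2.imwrite("pics/bed.png",cc); print(u)
E
```

```text
t 21.7 pos [0.4602 0.1515 0.1133] yaw x -0.139 z [-0.001 -0.001 -1.   ] F [-0.4  0.  -1.1] gap 0.0442 ff 14.9
[[150.0, 46.0], [554.0, 205.0], [439.0, 533.0], [28.0, 369.0]]
[254 195]
```

View pics/bed.png

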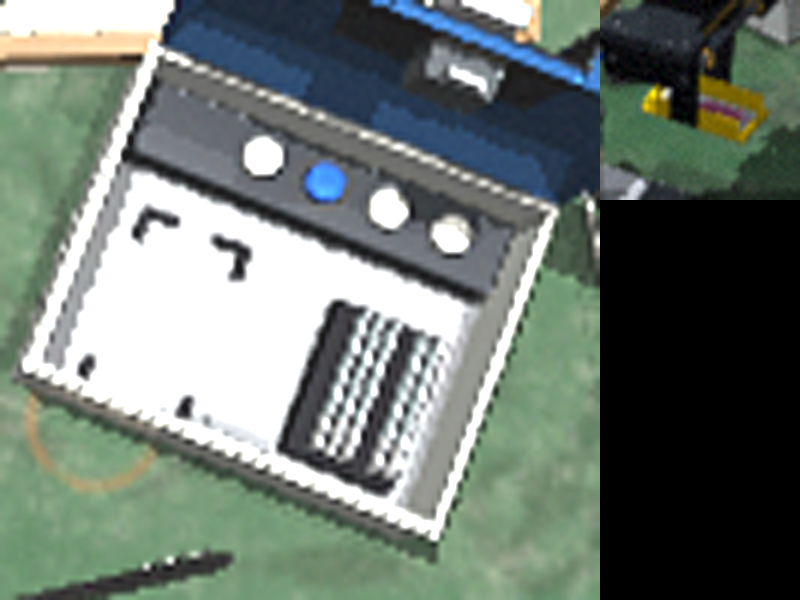

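The tray hangs level in the grip. Stops in the left part of the case: back-left L outer corner (138,208) with arm end (137,240), back-right L (248,250) with arm end (238,279), front-left arm end (91,356), front-right arm end (189,397). The rim matches the case model.

```bash
python3 - <<'E'
from h import *
P=np.load("poses.npz"); q=P["case"]; c,s=np.cos(q[2]),np.sin(q[2])
L=[(.0525,.0305),(.0525,-.0305),(.034,.028),(.034,-.028),(-.034,.028),(-.034,-.028)]
U=[(138,208),(248,250),(137,240),(238,279),(91,356),(189,397)]
loc=[]
for u in U:
    w=at_z("top",(335+u[0]/6,140+u[1]/6),.017); d=w[:2]-q[:2]; loc.append((c*d[0]+s*d[1],-s*d[0]+c*d[1]))
loc=np.array(loc); dd=loc-np.array(L); print(dd.round(4)); b=dd.mean(0); print("bed local",b.round(4))
w=np.array([q[0]+c*b[0]-s*b[1],q[1]+s*b[0]+c*b[1]]); print("bed world",w.round(4))
bx,by=-.036,.058
# current tray in tool: tray yaw, x offset along tool
o=bot.get_obs()["eef_pos"]; t=P["tray"]; y=t[2]; d=o[:2]+[-.005,0]-t[:2]; print("tool true minus tray along tray x,y",np.cos(y)*d[0]+np.sin(y)*d[1],-np.sin(y)*d[0]+np.cos(y)*d[1])
# yellow in top
im=cv2.imread("raw_top.png"); m=cv2.inRange(cv2.cvtColor(im,cv2.COLOR_BGR2HSV),(24,140,120),(34,255,255)); ys,xs=np.where(m[150:260,200:300]); print(len(xs),xs.min()+200 if len(xs) else 0)
print(cv2.minAreaRect(np.c_[xs+200,ys+150].astype(np.int32)) if len(xs) else 0)
im=cv2.imread("raw_side.png"); m=cv2.inRange(cv2.cvtColor(im,cv2.COLOR_BGR2HSV),(22,140,60),(34,255,255)); u=pix("side",[o+[-.005,0,.02]])[0].astype(int)
mm=np.zeros_like(m); mm[u[1]-30:u[1]+35,u[0]-30:u[0]+30]=m[u[1]-30:u[1]+35,u[0]-30:u[0]+30]; ys,xs=np.where(mm>0); print(xs.min(),xs.max(),ys.min(),ys.max())
h=cv2.approxPolyDP(cv2.convexHull(np.c_[xs,ys]),1.5,True)[:,0]; print(h.tolist())
E
```

```text
[[-0.0323  0.0494]
 [-0.0315  0.0488]
 [-0.03    0.0464]
 [-0.0295  0.0459]
 [-0.0289  0.0475]
 [-0.0298  0.0485]]
bed local [-0.0303  0.0478]
bed world [ 0.4999 -0.2243]
tool true minus tray along tray x,y 0.0009507817395535156 0.00024160565203177402
0 0
0
240 270 171 205
[[269, 171], [270, 199], [264, 205], [240, 197], [243, 191]]
```

Call:
servo_tool(
  commands=[
    {"dx": 0,"dy": 0,"dz": 0,"ax": 0,"ay": 0,"az": 7.7,"claw": 36},
    {"dx": 0,"dy": 0,"dz": 0,"ax": 0,"ay": 0,"az": 7.8,"claw": 36},
    {"dx": 10,"dy": 17,"dz": 0,"ax": 0,"ay": 0,"az": 0,"claw": 36},
    {"dx": 20,"dy": 34,"dz": 0,"ax": 0,"ay": 0,"az": 0,"claw": 36},
    {"dx": 21,"dy": 36,"dz": 0,"ax": 0,"ay": 0,"az": 0,"claw": 36},
    {"dx": 21,"dy": 36,"dz": 0,"ax": 0,"ay": 0,"az": 0,"claw": 36},
    {"dx": 21,"dy": 36,"dz": 0,"ax": 0,"ay": 0,"az": 0,"claw": 36},
    {"dx": 21,"dy": 36,"dz": 0,"ax": 0,"ay": 0,"az": 0,"claw": 36},
  ],
)

```text
t: 22.8
eef_pos: [0.487, -0.0737, 0.1126]
eef_rot: [0.979, -0.203, -0.001, -0.0]
force: [-0.3, 0.8, -1.0]
finger_gap: 0.044
finger_force: 14.9
```

Call:
servo_tool(
  commands=[
    {"dx": 21,"dy": 36,"dz": 0,"ax": 0,"ay": 0,"az": 0,"claw": 36},
    {"dx": 21,"dy": 36,"dz": 0,"ax": 0,"ay": 0,"az": 0,"claw": 36},
    {"dx": 20,"dy": 34,"dz": 0,"ax": 0,"ay": 0,"az": 0,"claw": 36},
    {"dx": 11,"dy": 18,"dz": 0,"ax": 0,"ay": 0,"az": 0,"claw": 36},
    {"dx": 6,"dy": 10,"dz": 0,"ax": 0,"ay": 0,"az": 0,"claw": 36},
    {"dx": 0,"dy": 0,"dz": 10,"ax": 0,"ay": 0,"az": 0,"claw": 36},
    {"dx": 0,"dy": 0,"dz": 10,"ax": 0,"ay": 0,"az": 0,"claw": 36},
    {"dx": 0,"dy": 0,"dz": 0,"ax": 0,"ay": 0,"az": 0,"claw": 36},
  ],
)

```text
t: 23.8
eef_pos: [0.506, -0.2251, 0.0923]
eef_rot: [0.979, -0.202, -0.001, -0.0]
force: [0.1, -0.2, -1.1]
finger_gap: 0.0439
finger_force: 14.9
```

```bash
python3 - <<'E'
from h import *
st(); print("to bed hover",move((.5062,-.2270,.03)).round(1))
o=bot.get_obs(); p=o["eef_pos"]; yaw=-.409
snap("side","n.png"); im=cv2.imread("raw_side.png"); m=cv2.inRange(cv2.cvtColor(im,cv2.COLOR_BGR2HSV),(22,140,60),(34,255,255))
R2=R.from_euler("z",yaw)
base=p+[0,0,.0122]+R2.apply([-.0069,0,0])
box=np.array([(a*.044,b*.022,z) for a in(1,-1) for b in(1,-1) for z in(0,.018)])
pr=pix("side",base+R2.apply(box)); 
def rng(u): return [u[:,0].min(),u[:,0].max(),u[:,1].min(),u[:,1].max()]
print("pred",np.round(rng(pr),1))
x0,y0=(pr.min(0)-12).astype(int); x1,y1=(pr.max(0)+12).astype(int)
ys,xs=np.where(m[y0:y1,x0:x1]); u=np.c_[xs+x0,ys+y0]; print("seen",rng(u),len(u))
print(cv2.approxPolyDP(cv2.convexHull(u.astype(np.int32)),1.2,True)[:,0].tolist()); print("predhull",cv2.convexHull(pr.astype(np.float32))[:,0].round(1).tolist())
E
```

```text
t 23.8 pos [ 0.506  -0.2251  0.0923] yaw x -0.407 z [-0.002  0.001 -1.   ] F [ 0.1 -0.2 -1.1] gap 0.0439 ff 14.9
to bed hover [ 1.1  1.6 62.3]
pred [262.8 288.6 135.6 151.9]
seen [np.int64(264), np.int64(287), np.int64(124), np.int64(151)] 116
[[282, 151], [276, 150], [264, 143], [276, 124], [287, 144], [287, 147]]
predhull [[288.6000061035156, 143.5], [288.29998779296875, 147.6999969482422], [280.79998779296875, 151.89999389648438], [262.79998779296875, 143.6999969482422], [263.0, 139.5], [270.6000061035156, 135.60000610351562]]
```

Call:
servo_tool(
  commands=[
    {"dx": 1,"dy": 1.5,"dz": 10,"ax": 0,"ay": 0,"az": 0,"claw": 36},
    {"dx": 0,"dy": 0,"dz": 16,"ax": 0,"ay": 0,"az": 0,"claw": 36},
    {"dx": 0,"dy": 0,"dz": 16,"ax": 0,"ay": 0,"az": 0,"claw": 36},
    {"dx": 0,"dy": 0,"dz": 16,"ax": 0,"ay": 0,"az": 0,"claw": 36},
    {"dx": 0,"dy": 0,"dz": 14,"ax": 0,"ay": 0,"az": 0,"claw": 36},
    {"dx": 0,"dy": 0,"dz": 8,"ax": 0,"ay": 0,"az": 0,"claw": 36},
    {"dx": 0,"dy": 0,"dz": 4,"ax": 0,"ay": 0,"az": 0,"claw": 36},
    {"dx": 0,"dy": 0,"dz": 0,"ax": 0,"ay": 0,"az": 0,"claw": 36},
  ],
)

```text
t: 24.85
eef_pos: [0.5073, -0.2287, 0.0097]
eef_rot: [0.979, -0.203, 0.0, 0.0]
force: [-0.1, 0.2, -0.7]
finger_gap: 0.044
finger_force: 14.9
```

Call:
servo_tool(
  commands=[
    {"dx": 0,"dy": 0,"dz": 2,"ax": 0,"ay": 0,"az": 0,"claw": 36},
    {"dx": 0,"dy": 0,"dz": 2,"ax": 0,"ay": 0,"az": 0,"claw": 36},
    {"dx": 0,"dy": 0,"dz": 2,"ax": 0,"ay": 0,"az": 0,"claw": 36},
    {"dx": 0,"dy": 0,"dz": 2,"ax": 0,"ay": 0,"az": 0,"claw": 36},
    {"dx": 0,"dy": 0,"dz": 2,"ax": 0,"ay": 0,"az": 0,"claw": 36},
    {"dx": 0,"dy": 0,"dz": 1,"ax": 0,"ay": 0,"az": 0,"claw": 36},
    {"dx": 0,"dy": 0,"dz": 0,"ax": 0,"ay": 0,"az": 0,"claw": 36},
    {"dx": 0,"dy": 0,"dz": 0,"ax": 0,"ay": 0,"az": 0,"claw": 36},
  ],
)

```text
t: 25.85
eef_pos: [0.5072, -0.2287, -0.0012]
eef_rot: [0.979, -0.203, 0.0, 0.0]
force: [0.6, 0.6, 0.1]
finger_gap: 0.0441
finger_force: 14.9
```

Call:
servo_tool(
  commands=[
    {"dx": -0.3,"dy": -1.8,"dz": 0,"ax": 0,"ay": 0,"az": 0,"claw": 36},
    {"dx": 0,"dy": 0,"dz": 1,"ax": 0,"ay": 0,"az": 0,"claw": 36},
    {"dx": 0,"dy": 0,"dz": 1,"ax": 0,"ay": 0,"az": 0,"claw": 36},
    {"dx": 0,"dy": 0,"dz": 1,"ax": 0,"ay": 0,"az": 0,"claw": 36},
    {"dx": 0,"dy": 0,"dz": 1,"ax": 0,"ay": 0,"az": 0,"claw": 36},
    {"dx": 0,"dy": 0,"dz": 0,"ax": 0,"ay": 0,"az": 0,"claw": 36},
    {"dx": 0,"dy": 0,"dz": 0,"ax": 0,"ay": 0,"az": 0,"claw": 36},
    {"dx": 0,"dy": 0,"dz": 0,"ax": 0,"ay": 0,"az": 0,"claw": 36},
  ],
)

```text
t: 26.85
eef_pos: [0.5075, -0.227, -0.0042]
eef_rot: [0.979, -0.203, -0.0, 0.0]
force: [-3.1, 1.2, 7.7]
finger_gap: 0.0439
finger_force: 14.9
```

Call:
servo_tool(
  commands=[
    {"dx": 0,"dy": 0,"dz": -1,"ax": 0,"ay": 0,"az": 0,"claw": 46},
    {"dx": 0,"dy": 0,"dz": 0,"ax": 0,"ay": 0,"az": 0,"claw": 54},
    {"dx": 0,"dy": 0,"dz": 0,"ax": 0,"ay": 0,"az": 0,"claw": 56},
    {"dx": 0,"dy": 0,"dz": -5,"ax": 0,"ay": 0,"az": 0,"claw": 56},
    {"dx": 0,"dy": 0,"dz": -20,"ax": 0,"ay": 0,"az": 0,"claw": 56},
    {"dx": 0,"dy": 0,"dz": -40,"ax": 0,"ay": 0,"az": 0,"claw": 56},
    {"dx": 0,"dy": 0,"dz": -40,"ax": 0,"ay": 0,"az": 0,"claw": 56},
    {"dx": 0,"dy": 0,"dz": -40,"ax": 0,"ay": 0,"az": 0,"claw": 40},
  ],
)

```text
t: 27.85
eef_pos: [0.5076, -0.2269, 0.1424]
eef_rot: [0.979, -0.203, 0.0, 0.0]
force: [1.2, -0.5, -0.0]
finger_gap: 0.0513
finger_force: 0.0
```

Call:
servo_tool(
  commands=[
    {"dx": -5,"dy": -50,"dz": -30,"ax": 0,"ay": 0,"az": 0,"claw": 20},
    {"dx": -5,"dy": -55,"dz": -30,"ax": 0,"ay": 0,"az": 0,"claw": 0},
    {"dx": -5,"dy": -55,"dz": -30,"ax": 0,"ay": 0,"az": 0,"claw": 0},
    {"dx": -5,"dy": -55,"dz": -20,"ax": 0,"ay": 0,"az": 0,"claw": 0},
    {"dx": 0,"dy": -40,"dz": -10,"ax": 0,"ay": 0,"az": 0,"claw": 0},
    {"dx": 0,"dy": 0,"dz": 0,"ax": 0,"ay": 0,"az": 0,"claw": 0},
    {"dx": 0,"dy": 0,"dz": 0,"ax": 0,"ay": 0,"az": 0,"claw": 0},
    {"dx": 0,"dy": 0,"dz": 0,"ax": 0,"ay": 0,"az": 0,"claw": 0},
  ],
)

```text
t: 28.85
eef_pos: [0.5901, 0.0124, 0.2599]
eef_rot: [0.979, -0.205, -0.0, 0.001]
force: [-0.3, -0.4, 0.5]
finger_gap: 0.0003
finger_force: 0.0
```

```bash
python3 - <<'E'
from h import *
st()
q=np.load("poses.npz")["case"]; c,s=np.cos(q[2]),np.sin(q[2])
snap("top","n.png"); im=cv2.imread("raw_top.png"); hs=cv2.cvtColor(im,cv2.COLOR_BGR2HSV); m=cv2.inRange(hs,(22,110,80),(34,255,255)); mm=np.zeros_like(m); mm[140:240,335:435]=m[140:240,335:435]
ys,xs=np.where(mm>0); print(len(xs))
r=cv2.minAreaRect(np.c_[xs,ys].astype(np.float32)); print(r)
bp=cv2.boxPoints(r); W=np.array([at_z("top",u,.026) for u in bp]); print(W.round(4)); ctr=W.mean(0)[:2]; d=ctr-q[:2]; print("tray local",c*d[0]+s*d[1],-s*d[0]+c*d[1], "bed -.0303 .0478")
e=W[1]-W[0]; f=W[2]-W[1]; print("sides",np.linalg.norm(e),np.linalg.norm(f)); l=e if np.linalg.norm(e)>np.linalg.norm(f) else f; print("ang to case",(np.arctan2(l[1],l[0])-q[2]+np.pi/2)%np.pi-np.pi/2)
# full pixel-level: where yellow relative to black stops
for row in range(170,212,2): print("".join("Y" if mm[row,k] else ("#" if hs[row,k,2]<60 else ".") for k in range(338,390)))
E
```

```text
t 28.85 pos [0.5901 0.0124 0.2599] yaw x -0.412 z [-0.001 -0.001 -1.   ] F [-0.3 -0.4  0.5] gap 0.0003 ff 0.0
122
((362.5500183105469, 191.34999084472656), (14.546475410461426, 24.981990814208984), 18.43494987487793)
[[ 0.4749 -0.1884  0.026 ]
 [ 0.5492 -0.2173  0.026 ]
 [ 0.5336 -0.2598  0.026 ]
 [ 0.4595 -0.2306  0.026 ]]
tray local -0.026356082186786957 0.04975187802738094 bed -.0303 .0478
sides 0.07973617588451781 0.04532856157144182
ang to case 0.03766845632514837
................#..........######...................
................#...............######..........#...
.................#..................#######.........
.................#..#######..............#######....
..................###.YYY.....................######
..................#..YYY..YYYY...####..............#
..................##YYYY.....YYYYYY.###.............
...................#YYY.........YYY.##..............
...................##Y.........YYYY.................
....................#.........YYYY..................
....................##.......YYYY...................
.....................#.......YYY...................#
.....................#......YYYY...................#
......................#....YYYY...................##
......................#...YYYY...................###
.......................#.YY#Y...................####
.......................#YY.Y....................####
........................##YY...................#####
........................##.##.................######
.........................####................######.
.........................#...................#####..
```

Tray is in the bed (local offset about 2 mm, front end partly hidden by the wall). Now behind the lid.

Call:
servo_tool(
  commands=[
    {"dx": 31,"dy": 28,"dz": -10,"ax": 0,"ay": 0,"az": 0,"claw": 0},
    {"dx": 31,"dy": 34,"dz": 0,"ax": 0,"ay": 0,"az": 0,"claw": 0},
    {"dx": 31,"dy": 34,"dz": 0,"ax": 0,"ay": 0,"az": 0,"claw": 0},
    {"dx": 31,"dy": 35,"dz": 0,"ax": 0,"ay": 0,"az": 0,"claw": 0},
    {"dx": 31,"dy": 35,"dz": 0,"ax": 0,"ay": 0,"az": 0,"claw": 0},
    {"dx": 31,"dy": 35,"dz": 0,"ax": 0,"ay": 0,"az": 0,"claw": 0},
    {"dx": 31,"dy": 34,"dz": 0,"ax": 0,"ay": 0,"az": 0,"claw": 0},
    {"dx": 0,"dy": 0,"dz": 0,"ax": 0,"ay": 0,"az": 0,"claw": 0},
  ],
)

```text
t: 29.9
eef_pos: [0.6944, -0.2946, 0.2679]
eef_rot: [0.978, -0.207, -0.001, 0.001]
force: [0.6, 0.5, -0.6]
finger_gap: 0.0004
finger_force: 0.0
```

```bash
cat >> h.py <<'E'
def loc():
    q=np.load("poses.npz")["case"]; c,s=np.cos(q[2]),np.sin(q[2]); p=bot.get_obs()["eef_pos"]; d=p[:2]-q[:2]
    print("rel hinge mm x,y,z",np.round(1000*np.array([c*d[0]+s*d[1]-.09,-s*d[0]+c*d[1],p[2]]),1))
E
python3 -c "
from h import *
st();loc()"
```

```text
t 29.9 pos [ 0.6944 -0.2946  0.2679] yaw x -0.418 z [-0.003 -0.002 -1.   ] F [ 0.6  0.5 -0.6] gap 0.0004 ff 0.0
rel hinge mm x,y,z [ 86.1  60.6 267.9]
```

Call:
servo_tool(
  commands=[
    {"dx": 0,"dy": -4,"dz": 40,"ax": 0,"ay": 0,"az": 0,"claw": 0},
    {"dx": 0,"dy": 0,"dz": 41,"ax": 0,"ay": 0,"az": 0,"claw": 0},
    {"dx": -11,"dy": 0,"dz": -1,"ax": 0,"ay": 0,"az": 0,"claw": 0},
    {"dx": -12,"dy": 0,"dz": -1,"ax": 0,"ay": 0,"az": 0,"claw": 0},
    {"dx": -11,"dy": 0,"dz": -3,"ax": 0,"ay": 0,"az": 0,"claw": 0},
    {"dx": -11,"dy": 0,"dz": -3,"ax": 0,"ay": 0,"az": 0,"claw": 0},
    {"dx": -11.5,"dy": 0,"dz": -2,"ax": 0,"ay": 0,"az": 0,"claw": 0},
    {"dx": -11.5,"dy": 0,"dz": 0,"ax": 0,"ay": 0,"az": 0,"claw": 0},
  ],
)

```text
t: 30.9
eef_pos: [0.6361, -0.2569, 0.2012]
eef_rot: [0.979, -0.203, 0.002, 0.0]
force: [3.8, -0.8, 3.6]
finger_gap: 0.0004
finger_force: 2.2
```

Call:
servo_tool(
  commands=[
    {"dx": -11.5,"dy": 0,"dz": 0,"ax": 0,"ay": 0,"az": 0,"claw": 0},
    {"dx": -11.5,"dy": 0,"dz": 1,"ax": 0,"ay": 0,"az": 0,"claw": 0},
    {"dx": -11.5,"dy": 0,"dz": 2,"ax": 0,"ay": 0,"az": 0,"claw": 0},
    {"dx": -11,"dy": 0,"dz": 2.5,"ax": 0,"ay": 0,"az": 0,"claw": 0},
    {"dx": -11,"dy": 0,"dz": 3.5,"ax": 0,"ay": 0,"az": 0,"claw": 0},
    {"dx": -10.6,"dy": 0,"dz": 4.2,"ax": 0,"ay": 0,"az": 0,"claw": 0},
    {"dx": -10.3,"dy": 0,"dz": 5,"ax": 0,"ay": 0,"az": 0,"claw": 0},
    {"dx": -9.9,"dy": 0,"dz": 6,"ax": 0,"ay": 0,"az": 0,"claw": 0},
  ],
)

```text
t: 31.9
eef_pos: [0.5544, -0.2217, 0.1745]
eef_rot: [0.979, -0.203, -0.0, -0.0]
force: [2.7, 0.6, 1.0]
finger_gap: 0.0005
finger_force: 1.1
```

```bash
python3 -c "
from h import *
st();loc()"
```

```text
t 31.9 pos [ 0.5544 -0.2217  0.1745] yaw x -0.409 z [-0.001  0.    -1.   ] F [2.7 0.6 1. ] gap 0.0005 ff 1.1
rel hinge mm x,y,z [-71.4  71.8 174.5]
```

Call:
servo_tool(
  commands=[
    {"dx": -8,"dy": 0,"dz": 7.5,"ax": 0,"ay": 0,"az": 0,"claw": 0},
    {"dx": -8.5,"dy": 0,"dz": 7.5,"ax": 0,"ay": 0,"az": 0,"claw": 0},
    {"dx": -8,"dy": 0,"dz": 8.2,"ax": 0,"ay": 0,"az": 0,"claw": 0},
    {"dx": -8,"dy": 0,"dz": 8.2,"ax": 0,"ay": 0,"az": 0,"claw": 0},
    {"dx": -6.7,"dy": 0,"dz": 9.3,"ax": 0,"ay": 0,"az": 0,"claw": 0},
    {"dx": -6.7,"dy": 0,"dz": 9.3,"ax": 0,"ay": 0,"az": 0,"claw": 0},
    {"dx": -5.2,"dy": 0,"dz": 10.2,"ax": 0,"ay": 0,"az": 0,"claw": 0},
    {"dx": -5.2,"dy": 0,"dz": 10.2,"ax": 0,"ay": 0,"az": 0,"claw": 0},
  ],
)

```text
t: 32.9
eef_pos: [0.5031, -0.1995, 0.1039]
eef_rot: [0.979, -0.203, -0.0, 0.0]
force: [0.0, -0.1, 0.7]
finger_gap: 0.0004
finger_force: 0.6
```

```bash
python3 -c "
from h import *
st();loc()"
```

```text
t 32.9 pos [ 0.5031 -0.1995  0.1039] yaw x -0.409 z [-0.  0. -1.] F [ 0.  -0.1  0.7] gap 0.0004 ff 0.6
rel hinge mm x,y,z [-127.2   71.8  103.9]
```

Call:
servo_tool(
  commands=[
    {"dx": -8,"dy": 0,"dz": 6,"ax": 0,"ay": 0,"az": 0,"claw": 0},
    {"dx": -8,"dy": 0,"dz": 6,"ax": 0,"ay": 0,"az": 0,"claw": 0},
    {"dx": -6,"dy": 0,"dz": 6,"ax": 0,"ay": 0,"az": 0,"claw": 0},
    {"dx": -3,"dy": 0,"dz": 5,"ax": 0,"ay": 0,"az": 0,"claw": 0},
    {"dx": 0,"dy": 0,"dz": 2,"ax": 0,"ay": 0,"az": 0,"claw": 0},
    {"dx": 0,"dy": 0,"dz": 1,"ax": 0,"ay": 0,"az": 0,"claw": 0},
    {"dx": 0,"dy": 0,"dz": 1,"ax": 0,"ay": 0,"az": 0,"claw": 0},
    {"dx": 0,"dy": 0,"dz": 0,"ax": 0,"ay": 0,"az": 0,"claw": 0},
  ],
)

```text
t: 33.9
eef_pos: [0.4808, -0.1898, 0.0777]
eef_rot: [0.979, -0.203, 0.0, 0.0]
force: [0.2, -0.5, 1.0]
finger_gap: 0.0004
finger_force: 0.0
```

Call:
servo_tool(
  commands=[
    {"dx": 0,"dy": 0,"dz": 1,"ax": 0,"ay": 0,"az": 0,"claw": 0},
    {"dx": 0,"dy": 0,"dz": 1,"ax": 0,"ay": 0,"az": 0,"claw": 0},
    {"dx": 0,"dy": 0,"dz": 1,"ax": 0,"ay": 0,"az": 0,"claw": 0},
    {"dx": 0,"dy": 0,"dz": 1,"ax": 0,"ay": 0,"az": 0,"claw": 0},
    {"dx": 0,"dy": 0,"dz": 1,"ax": 0,"ay": 0,"az": 0,"claw": 0},
    {"dx": 0,"dy": 0,"dz": 0,"ax": 0,"ay": 0,"az": 0,"claw": 0},
    {"dx": 0,"dy": 0,"dz": 0,"ax": 0,"ay": 0,"az": 0,"claw": 0},
    {"dx": 0,"dy": 0,"dz": 0,"ax": 0,"ay": 0,"az": 0,"claw": 0},
  ],
)

```text
t: 34.9
eef_pos: [0.4807, -0.1897, 0.0736]
eef_rot: [0.979, -0.203, -0.0, 0.0]
force: [-2.2, 0.9, 6.5]
finger_gap: 0.0004
finger_force: 3.2
```

Call:
servo_tool(
  commands=[
    {"dx": 0,"dy": 0,"dz": 1,"ax": 0,"ay": 0,"az": 0,"claw": 0},
    {"dx": 0,"dy": 0,"dz": 1,"ax": 0,"ay": 0,"az": 0,"claw": 0},
    {"dx": 0,"dy": 0,"dz": 1,"ax": 0,"ay": 0,"az": 0,"claw": 0},
    {"dx": 0,"dy": 0,"dz": 1,"ax": 0,"ay": 0,"az": 0,"claw": 0},
    {"dx": 0,"dy": 0,"dz": 0,"ax": 0,"ay": 0,"az": 0,"claw": 0},
    {"dx": 0,"dy": 0,"dz": 0,"ax": 0,"ay": 0,"az": 0,"claw": 0},
    {"dx": 0,"dy": 0,"dz": 0,"ax": 0,"ay": 0,"az": 0,"claw": 0},
    {"dx": 0,"dy": 0,"dz": 0,"ax": 0,"ay": 0,"az": 0,"claw": 0},
  ],
)

```text
t: 35.9
eef_pos: [0.4807, -0.1898, 0.0733]
eef_rot: [0.979, -0.203, -0.0, 0.001]
force: [-13.0, 5.4, 31.1]
finger_gap: 0.0003
finger_force: 15.4
```

Call:
servo_tool(
  commands=[
    {"dx": 0,"dy": 0,"dz": -10,"ax": 0,"ay": 0,"az": 0,"claw": 0},
    {"dx": 0,"dy": -10,"dz": -40,"ax": 0,"ay": 0,"az": 0,"claw": 0},
    {"dx": 0,"dy": -50,"dz": -40,"ax": 0,"ay": 0,"az": 0,"claw": 0},
    {"dx": 0,"dy": -55,"dz": -20,"ax": 0,"ay": 0,"az": 0,"claw": 0},
    {"dx": 0,"dy": -55,"dz": 0,"ax": 0,"ay": 0,"az": 0,"claw": 0},
    {"dx": 0,"dy": -50,"dz": 0,"ax": 0,"ay": 0,"az": 0,"claw": 0},
    {"dx": 0,"dy": -30,"dz": 0,"ax": 0,"ay": 0,"az": 0,"claw": 0},
    {"dx": 0,"dy": 0,"dz": 0,"ax": 0,"ay": 0,"az": 0,"claw": 0},
  ],
)

```text
t: 36.9
eef_pos: [0.5799, 0.0421, 0.1775]
eef_rot: [0.98, -0.201, -0.0, -0.001]
force: [-0.0, -0.6, 0.3]
finger_gap: 0.0004
finger_force: 0.0
```

```bash
python3 - <<'E'
from h import *
st()
snap("top","final.png"); snap("side","finals.png")
for n,f,(x0,y0,x1,y1) in(("top","top0.png",(335,140,435,240)),("side","side0.png",(235,120,320,185))):
    a=cv2.resize(cv2.imread("pics/"+f),(512,384),interpolation=cv2.INTER_AREA); b=cv2.imread(f"raw_{n}.png")
    A=cv2.GaussianBlur(cv2.cvtColor(a[y0:y1,x0:x1],6),(3,3),0); B=cv2.GaussianBlur(cv2.cvtColor(b[y0:y1,x0:x1],6),(3,3),0)
    d=cv2.absdiff(A,B); print(n,"shift",cv2.phaseCorrelate(A.astype(np.float32),B.astype(np.float32)),"mean",d.mean().round(2),"n>60",(d>60).sum())
    ys,xs=np.where(d>60); print(sorted(zip((xs+x0).tolist(),(ys+y0).tolist()))[:30])
    # paddle bright pixels
    for nm,im in(("before",a),("after",b)):
        m=np.zeros(im.shape[:2],np.uint8)
        reg=(368,188,395,216) if n=="top" else (276,138,302,156)
        g=cv2.cvtColor(im,6)[reg[1]:reg[3],reg[0]:reg[2]]; ys,xs=np.where(g>140); print(nm,len(xs),xs.mean().round(2)+reg[0],ys.mean().round(2)+reg[1],xs.min(),xs.max(),ys.min(),ys.max())
E
```

```text
t 36.9 pos [0.5799 0.0421 0.1775] yaw x -0.404 z [-0.     0.002 -1.   ] F [-0.  -0.6  0.3] gap 0.0004 ff 0.0
top shift ((-0.028270465711258908, 0.001475666566300049), 0.8806867748260498) mean 8.71 n>60 21
[(339, 200), (341, 194), (341, 195), (341, 239), (342, 239), (343, 190), (343, 238), (343, 239), (344, 238), (344, 239), (345, 238), (345, 239), (346, 238), (346, 239), (347, 238), (347, 239), (348, 238), (348, 239), (349, 238), (349, 239), (350, 238)]
before 215 380.25 201.79 0 22 3 27
after 221 380.32 201.76 0 22 3 27
side shift ((0.0009076698655121618, 0.16016243969652066), 0.8052324752748748) mean 14.37 n>60 213
[(235, 120), (235, 121), (235, 122), (235, 123), (235, 124), (235, 125), (235, 136), (235, 137), (235, 138), (235, 139), (235, 140), (235, 141), (235, 142), (235, 143), (236, 120), (236, 121), (236, 122), (236, 123), (236, 124), (236, 136), (236, 137), (236, 138), (236, 139), (236, 140), (236, 141), (237, 120), (237, 121), (237, 136), (237, 137), (238, 120)]
before 87 288.46 147.36 4 25 5 17
after 92 288.59 147.55 3 25 5 17
```

```bash
python3 -c "
from rig import bot
print(bot.hand_in())"
```

```text
the job is handed in; nothing more can be done
None
```

I handed the job in at about 37 s: I opened the lid, pressed the spray cap fully down and released it, and set the tray in its bed (about 2 mm off centre). I then pressed the lid shut with 31 N, and lid and paddle look the same as at the start, but I could not test directly that the latch caught, and hand-in gave no verdict.

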